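Turn over the plaster bat that fits the stud plate

TASK

Of the two plaster bats on the wooden stand, pick out the one whose three holes would line up with the three studs of the metal stud plate on the bench. It lies flat and is too wide to grip as it is: slid part-way out over an end of the stand it can be got hold of from below. Turn it over and lay it flat and square on the stand again with its grooved face down and no part sticking out past the edges. Lay it down gently without letting it drop; leave the other bat, the tile on the stand and the pot on the bench where they are.

Things in the scene. Friction and masses are not known exactly. Their poses are not given: they have to be found in the camera images.
- stand_top (a point): centre of the top surface of the fixed wooden stand, 110 mm above the bench: a plain board 170 mm (x) by 480 mm (y) by 20 mm thick without any lip, with open space under its ends and its front edge: the feet stand back 80 mm from the ends and 35 mm or more from the front edge. x points to its back, away from the robot; y runs along its length to the left, so the ends lie at y = +240 and -240 mm; z up
- bat_tri_mid (a point): centre (half-way up) of the bat to turn over: a plain plaster plate 120 mm (x) by 130 mm (y) by 14 mm thick, 0.2 to 0.35 kg, three 15 mm holes right through it in a triangle. At the start it lies flat on one half of the stand (which half varies), set in 6 to 32 mm from that end and about 10 to 40 mm from the long edges, its z axis up
- bat_row_mid (a point): centre (half-way up) of the other bat: same plaster plate, size and groove, but its three holes stand in one straight row, at x = -34, 0 and 34 mm. To be left alone
- bat_tri: the same bat; origin at the centre of the face that is underneath at the start, same axes. z points out of the face with a thin round groove line of 55 mm radius: up at the start, down when turned over. Holes at (-26,-27), (-26,27) and (30,0) mm
- stand: the stand; origin on the bench under its centre, axes as stand_top
- tile: glaze test tile, an L of 38 x 40 mm and 58 mm high, standing on the middle of the stand between the two bats; origin at the centre of its foot
- pot: small pot, 88 mm wide and 90 mm high, on the bench in front of the stand; origin at the centre of its foot
- stud_plate: fixed aluminium plate 140 x 130 x 12 mm on the bench to the right of the stand, with three steel studs 12 mm thick, 22 mm high, in a triangle; origin at the centre of its underside

How it is judged:
By the outcome, as a careful person would: the job done as asked, in the order asked, and still so for the second after the job is handed in, with the robot touching nothing.
It also fails if it takes over 69 s, if anything falls off the work surface, if the arm or the gripper's body presses on something with over 40 N, if the wrist force passes 120 N, or if a joint passes its speed limit or range.

ROBOT

A 7-joint arm with a two-finger parallel gripper is mounted at the origin on a cart in front of the work surface, level with it; the furniture and walls round the work are solid. World frame = base frame: x ahead of the robot, y to its left, z up, the work surface at z = 0. Lengths are in m, angles in rad, forces in N, time in s.
With the tool pointing down it reaches from about 0.425 to 0.925 m from the base axis. Payload 6.8 kg.
Tool frame: the origin (TCP) lies on the centre line of the jaws, within the pads' length; the fingertips stand 8 mm ahead of it and the grasp point (between the pads) lies 11 mm behind it (bot.tips_ahead is the distance from the TCP to the fingertips, in m); z points along the fingers, y is the line along which they close (so a half turn about z gives the same grasp; the last joint's range is limited). The gripper opens to 85 mm and grips with 20 to 120 N. Pads are 22 mm wide; open, the fingers measure 114 mm over their backs; the gripper's body (76 mm by 85 mm) begins 54 mm behind the grasp point. The pads swing forward as they close: fully open they stand 13 mm farther back than shut.
Start: joints at [1.209, 0.477, 0.022, 1.555, -0.011, 1.109, -0.083], TCP at [0.169, -0.653, 0.239] pointing down, gripper open.
Joint ranges: [-2.96, 2.96], [-0.34, 2.1], [-1.41, 1.46], [0.24, 2.44], [-1.37, 4.51], [0.17, 1.92], [-2.96, 2.96]. Speed limits (rad/s): [2.39, 2.39, 3.14, 3.14, 3.14, 3.14, 3.14].

INTERFACE

Orientations are given as a unit quaternion [w, x, y, z].
In Python, from station import bot gives the robot as it stands.
- The arm moves only by the tool send_rows, never from a script. Its argument "deltas" is text: rows parted by semicolons, each of 4 numbers parted by spaces: the shift along the tool's x, y, z in m, then the turn about the tool's z in degrees. In form: x y z spin; .... A call has 1 to 5 rows; each row is the pose to reach, as a shift and turn from the pose commanded when the call began, along the tool's axes at that moment; what a row does not reach only later rows make up. A row lasts 1/10 s, in which the tool goes at most 50 mm and 8.59 degrees, less where a joint would pass 70% of its speed; a pose out of reach is approached as far as the arm can. A call with a gripper value outside its range is refused whole. "claw" is the opening, from 0 (shut) to 1 (fully open), set as the call begins (left out, the last holds). The fingers move at their own pace and stop on an object; "force" is the grip in N (left out, the last holds). Time passes only in rows, so rows that repeat a pose let the fingers close. It gives the time, the measured TCP pose, the force, the opening and the grip force at its end, in the units of the state.
- bot.get_obs(): the state, without advancing time (a new reading comes with each control period).
- bot.read_camera(name): name is "scene" or "top" or "wrist"; returns a dict with "img" (420x560x3 uint8, red, green, blue), "depth" (420x560 float32, m along the optical axis (not along the pixel's ray), 0 where there is no reading), "fx", "fy", "cx", "cy" (pixels), "dist_coeffs" ([k1, k2, p1, p2, k3] as OpenCV has them; the pictures are not rectified), "camera_from_world" (4x4, takes a point from world to camera coordinates). Camera axes: x right, y up, looking along -z (the intrinsics and any distortion apply to the point x, -y, -z); pixel columns grow to the right and rows downward; lengths in m; the calibration is good to about 2 mm. A picture is of the moment at which its call begins.
- bot.hand_in(): hands the job in; it is judged then, once.
Trained networks look in a picture, given as the dict that the camera call returned (one of the last four; its "shot" number tells which), for a name from the list of things; names that differ only in an ending like _2 or _b are one class to them, and where a whole thing is asked for, a point or a joint stands for the part that bears it (a point fixed in the world has none). Each returns a list of dicts, best first, with "confidence" (0 to 1); they miss things now and then, are a little off and sometimes report something else, mostly with a low value. They report only what shows in the picture. A call takes as long as a camera call.
- bot.masks_of(picture, query): "mask" (420x560 bool, what is visible of it).
- bot.landmark_of(picture, query): "xyz" ([x, y, z] in m, in world coordinates, good to about 4 mm: a listed point, or the origin of a listed thing).
The state is a dict: "t": time; "q": joint angles; "joint_vel": joint speeds; "joint_torque": joint torques, N m; "eef_pos": TCP position; "tool_rot": TCP orientation; "contact_force": force on the tool from outside, world axes, zero at the start; "torque": the same for the moment, N m; "gripper_width": opening from 0.0 (shut) to 1.0 (fully open); "grasp_force": force on a finger pad.
Only numpy, scipy, OpenCV 4.12 (cv2) and the standard library are available. Lean on these libraries where they do the work, as an engineer would, in place of code of your own. Each camera call takes 0.05 s, during which the arm holds its last target. There are 200 camera calls.

## Working session

There is one attempt and no reset: what is moved stays moved. The work goes in short steps, Python scripts to look and compute and a tool call to move; the robot and the scene stay as the last step left them, time stands still between calls to the robot, and variables do not carry over. Pictures are saved under pics/ and viewed, at most 10 in all, crops included, and the job is handed in when it is done.

Besides the shell and the picture viewer there is one more tool, called by a JSON object that holds its "op" and its "data". send_rows: Moves the arm, as the interface text tells. Its arguments: {"type":"object","properties":{"deltas":{"type":"string"},"claw":{"type":"number"},"force":{"type":"number"}},"required":["deltas"]}

```bash
mkdir -p pics; ls; cat > h.py <<'E'
from station import bot
import numpy as np, cv2
from scipy.spatial.transform import Rotation as R
def rot(q): return R.from_quat([q[1],q[2],q[3],q[0]])
def look(cam,fn):
    p=bot.read_camera(cam); cv2.imwrite('pics/'+fn,p['img'][:,:,::-1]); return p
def lm(p,names):
    for n in names:
        for d in bot.landmark_of(p,n)[:2]: print(p['shot'],n,np.round(d['xyz'],4),round(d['confidence'],2))
E
python3 - <<'E'
from h import *
o=bot.get_obs(); print({k:np.round(v,3).tolist() for k,v in o.items()}); print(bot.tips_ahead, [a for a in dir(bot) if a[0]!='_'])
N=['stand_top','bat_tri_mid','bat_row_mid','bat_tri','stand','tile','pot','stud_plate']
ps=[look('scene','s0.png'),look('top','t0.png')]
for p in ps: lm(p,N)
cv2.imwrite('pics/st0.png',cv2.resize(np.vstack([p['img'] for p in ps])[:,:,::-1],(400,600)) )
E
```

```text
pics
{'t': 0.0, 'q': [1.209, 0.478, 0.022, 1.556, -0.012, 1.109, -0.083], 'joint_vel': [0.0, -0.0, 0.0, -0.0, -0.0, 0.001, -0.0], 'joint_torque': [-0.0, -59.645, 1.608, -28.12, 0.012, 0.009, -0.0], 'eef_pos': [0.169, -0.653, 0.238], 'tool_rot': [-0.001, 0.992, 0.127, -0.0], 'contact_force': [-0.248, 0.367, 0.427], 'torque': [-0.001, 0.009, -0.033], 'grasp_force': 0.0, 'gripper_width': 1.002}
0.008 ['PlanningError', 'get_obs', 'hand_in', 'landmark_of', 'masks_of', 'read_camera', 'tips_ahead']
1 stand_top [0.5618 0.0317 0.1084] 0.93
1 bat_tri_mid [0.5486 0.1832 0.1137] 0.8
1 bat_row_mid [ 0.5972 -0.121   0.1159] 0.63
1 bat_tri [0.5518 0.182  0.1098] 0.58
1 stand [0.5629 0.0359 0.0006] 0.75
1 pot [ 0.4044 -0.0367 -0.0005] 0.89
1 stud_plate [ 0.574  -0.429  -0.0008] 0.69
2 bat_tri_mid [0.5499 0.186  0.1201] 0.8
2 bat_row_mid [ 0.595  -0.116   0.1168] 0.64
2 bat_row_mid [0.5487 0.1834 0.1165] 0.17
2 bat_tri [0.5492 0.182  0.1087] 0.61
2 stand [0.5675 0.0331 0.0031] 0.95
2 tile [0.5996 0.0378 0.1073] 0.75
2 tile [0.5622 0.0331 0.1106] 0.64
2 pot [ 0.4005 -0.0364 -0.003 ] 0.9
2 stud_plate [ 0.5689 -0.4312 -0.0018] 0.58
2 stud_plate [ 0.4024 -0.0375  0.0047] 0.4
```

View pics/s0.png

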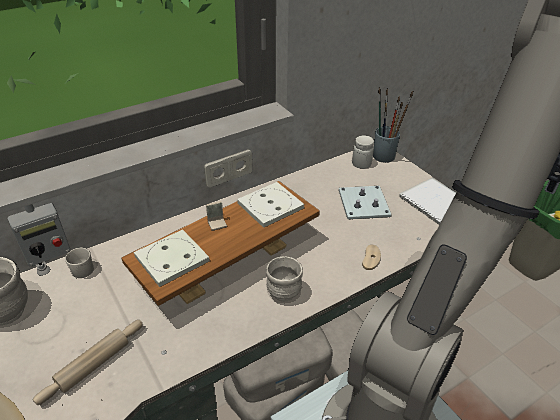

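View pics/t0.png

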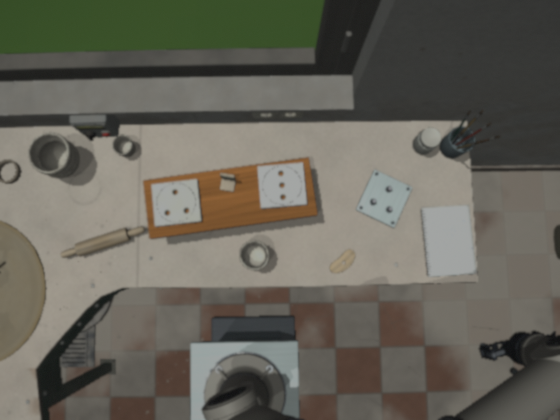

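The left bat (centre near pixel (177,203) in the top view, y≈+0.18) has its holes in a triangle. The right one, at (281,185), has them in a row. The tile is at (228,183) and the pot at (256,257). Next I'll find out how the arm behaves at the edge of its reach.

{"op": "send_rows", "data": {"deltas": "0 0 -0.05 0;0 0 -0.10 0;0 0 -0.15 0;0 0 -0.20 0;0 0 -0.25 0"}}

```text
t: 1.4
eef_pos: [0.1693, -0.6529, 0.4917]
tool_rot: [0.0, 0.992, 0.127, 0.0]
contact_force: [1.2, -1.4, 0.5]
gripper_width: 1.001
grasp_force: 0.0
```

{"op": "send_rows", "data": {"deltas": "0 0 -0.05 0;0 0 -0.10 0;0 0 -0.15 0;0 0 -0.20 0;0 0 -0.25 0"}}

```text
t: 1.9
eef_pos: [0.1697, -0.6302, 0.678]
tool_rot: [0.046, 0.991, 0.125, 0.007]
contact_force: [1.8, -0.8, -0.9]
gripper_width: 0.996
grasp_force: 0.0
```

```bash
python3 - <<'E'
from h import *
o=bot.get_obs(); print({k:np.round(v,3).tolist() for k,v in o.items()}); print(rot(o['tool_rot']).as_matrix().round(3))
E
```

```text
{'t': 1.9, 'q': [0.901, 0.387, 0.597, 0.797, -0.242, 1.915, 0.039], 'joint_vel': [-1.339, -0.255, 2.256, -0.045, -0.854, 0.004, 0.371], 'joint_torque': [12.01, -55.873, 0.709, -30.104, 1.631, -0.137, -0.598], 'eef_pos': [0.17, -0.63, 0.678], 'tool_rot': [0.046, 0.991, 0.125, 0.007], 'contact_force': [1.799, -0.785, -0.928], 'torque': [0.11, -0.031, 0.006], 'grasp_force': 0.0, 'gripper_width': 0.996}
[[ 0.969  0.247  0.025]
 [ 0.249 -0.964 -0.09 ]
 [ 0.002  0.094 -0.996]]
```

{"op": "send_rows", "data": {"deltas": "0 0 0 0;0 0 0 0"}}

```text
t: 2.1
eef_pos: [0.169, -0.6287, 0.681]
tool_rot: [0.049, 0.991, 0.125, 0.007]
contact_force: [-1.0, -0.8, -0.1]
gripper_width: 1.0
grasp_force: 0.0
```

{"op": "send_rows", "data": {"deltas": "0 0 -0.05 0;0 0 -0.1 0;0 0 -0.15 0"}}

```text
t: 2.4
eef_pos: [0.1665, -0.5899, 0.739]
tool_rot: [0.094, 0.987, 0.126, 0.015]
contact_force: [1.8, -1.6, -1.0]
gripper_width: 1.001
grasp_force: 0.0
```

{"op": "send_rows", "data": {"deltas": "0 0 0 0;0 0 0 0"}}

```text
t: 2.6
eef_pos: [0.1652, -0.5889, 0.7429]
tool_rot: [0.098, 0.987, 0.125, 0.015]
contact_force: [0.6, 0.3, -0.4]
gripper_width: 1.0
grasp_force: 0.0
```

```bash
python3 - <<'E'
from h import *
o=bot.get_obs(); print({k:np.round(v,3).tolist() for k,v in o.items()}); print(rot(o['tool_rot']).as_matrix().round(3))
E
```

```text
{'t': 2.6, 'q': [0.765, 0.292, 0.726, 0.796, -0.237, 1.915, 0.028], 'joint_vel': [0.041, 0.029, -0.068, 0.026, -0.001, -0.003, 0.002], 'joint_torque': [-0.565, -44.59, 6.533, -28.402, 0.002, -0.727, 0.027], 'eef_pos': [0.165, -0.589, 0.743], 'tool_rot': [0.098, 0.987, 0.125, 0.015], 'contact_force': [0.593, 0.255, -0.4], 'torque': [0.15, -0.022, -0.011], 'grasp_force': 0.0, 'gripper_width': 1.0}
[[ 0.968  0.244  0.053]
 [ 0.249 -0.95  -0.189]
 [ 0.004  0.197 -0.98 ]]
```

```bash
cat > kin.py <<'E'
import numpy as np, itertools
from scipy.spatial.transform import Rotation as R
from scipy.optimize import least_squares
D=[([1.209,0.478,0.022,1.556,-0.012,1.109,-0.083],[0.169,-0.653,0.238],[-0.001,0.992,0.127,0]),
([0.901,0.387,0.597,0.797,-0.242,1.915,0.039],[0.17,-0.63,0.678],[0.046,0.991,0.125,0.007]),
([0.765,0.292,0.726,0.796,-0.237,1.915,0.028],[0.165,-0.589,0.743],[0.098,0.987,0.125,0.015])]
def rq(q): return R.from_quat([q[1],q[2],q[3],q[0]])
def fk(q,p,s,full=False):
    o1,o7,d1,a,b,c,e1,e2,e3=p
    X=[np.zeros(3)];Rm=R.identity()
    def T(v): X.append(X[-1]+Rm.apply(v))
    Rm=Rm*R.from_euler('z',s[0]*q[0]+o1); T([0,0,d1])
    Rm=Rm*R.from_euler('y',q[1])*R.from_euler('z',s[1]*q[2]); T([e1,0,a])
    Rm=Rm*R.from_euler('y',q[3]); T([e2,0,b]); Rm=Rm*R.from_euler('z',s[2]*q[4])
    Rm=Rm*R.from_euler('y',q[5]); T([e3,0,c]); Rm=Rm*R.from_euler('z',s[3]*q[6]+o7)
    return (X,Rm) if full else (X[-1],Rm)
def fit():
    best=[]
    for s in itertools.product([1,-1],repeat=4):
        for o1 in (-2.5,-.1,1.5,3):
          for o7 in (-1.6,0,1.6,3.1):
            def f(p):
                r=[]
                for q,x,t in D:
                    P,Q=fk(q,p,s); r+=list(P-x)+list(.3*(Q*rq(t).inv()).as_rotvec())
                return np.r_[r,.01*p[6:9], .003*(p[2:6]-.3)]
            m=least_squares(f,[o1,o7,.35,.4,.4,.25,0,0,0]); best.append((m.cost,s,m.x))
    best.sort(key=lambda b:b[0]); return best
if __name__=='__main__':
    for b in fit()[:12:2]: print(b[0],b[1],b[2].round(3))
E
python3 kin.py
```

```text
2.3520310368769624e-05 (-1, -1, -1, -1) [-0.092  1.48   0.322  0.504  0.482  0.335 -0.036 -0.003 -0.042]
2.3520310368770017e-05 (-1, -1, -1, -1) [-0.092  1.48   0.322  0.504  0.482  0.335 -0.036 -0.003 -0.042]
2.352031036877014e-05 (-1, -1, -1, -1) [-0.092  1.48   0.322  0.504  0.482  0.335 -0.036 -0.003 -0.042]
2.3520310368812602e-05 (-1, -1, -1, -1) [-0.092  1.48   0.322  0.504  0.482  0.335 -0.036 -0.003 -0.042]
5.91548152726101e-05 (1, 1, 1, 1) [ 3.739  1.663  0.328  0.429  0.479  0.258  0.007 -0.005 -0.041]
5.915481527261299e-05 (1, 1, 1, 1) [ 3.739  1.663  0.328  0.429  0.479  0.258  0.007 -0.005 -0.041]
```

```bash
cat >> h.py <<'E'
def cloud(p,mask=None):
    h,w=p['depth'].shape; v,u=np.mgrid[:h,:w]
    m=(p['depth']>0) if mask is None else mask&(p['depth']>0)
    K=np.array([[p['fx'],0,p['cx']],[0,p['fy'],p['cy']],[0,0,1]])
    xy=cv2.undistortPoints(np.c_[u[m],v[m]].astype(float)[:,None],K,np.array(p['dist_coeffs']))[:,0]
    d=p['depth'][m]; C=np.c_[xy[:,0]*d,-xy[:,1]*d,-d,np.ones(len(d))]
    return (C@np.linalg.inv(p['camera_from_world']).T)[:,:3]
def rect(p,name,zlo,zhi):
    ms=bot.masks_of(p,name)
    if not ms: print(name,'none');return
    P=cloud(p,ms[0]['mask']); z=np.median(P[:,2]); P=P[(P[:,2]>zlo)&(P[:,2]<zhi)]
    c,s,a=cv2.minAreaRect((P[:,:2]*1000).astype(np.float32))
    print(name,'conf',round(ms[0]['confidence'],2),'zmed',z.round(4),'zpct',np.percentile(P[:,2],[5,50,95]).round(4),'c',np.round(c,1),'size',np.round(s,1),'ang',round(a,1),len(P))
E
python3 - <<'E'
from h import *
for cam in('scene','top'):
    p=bot.read_camera(cam)
    for n,a,b in (('bat_tri',.112,.135),('bat_row_mid',.112,.135),('stand',.1,.125),('tile',.12,.2),('pot',.02,.12)): rect(p,n,a,b)
E
```

```text
bat_tri conf 0.8 zmed 0.123 zpct [0.1167 0.1231 0.126 ] c [549.7 180.8] size [126.4 131.8] ang 5.6 2282
bat_row_mid conf 0.6 zmed 0.1231 zpct [0.1154 0.1232 0.1263] c [ 595.5 -119.6] size [127.4 142.1] ang 4.4 1640
stand conf 0.79 zmed 0.1087 zpct [0.1043 0.1092 0.1121] c [562.7  31.9] size [174.8 481. ] ang 7.4 5122
tile conf 0.86 zmed 0.126 zpct [0.1218 0.145  0.1671] c [610.2  41.5] size [24.2 47.7] ang 24.3 214
pot conf 0.98 zmed 0.0609 zpct [0.0265 0.0618 0.0889] c [400.1 -34.9] size [84.9 85.7] ang 58.6 1314
bat_tri conf 0.92 zmed 0.1231 zpct [0.1181 0.1232 0.128 ] c [551.8 180.7] size [122.  132.5] ang 5.6 1878
bat_row_mid conf 0.84 zmed 0.1232 zpct [0.1183 0.1232 0.1279] c [ 595.6 -118.1] size [122.9 131.3] ang 3.3 1890
stand conf 0.61 zmed 0.1092 zpct [0.1045 0.1093 0.1145] c [564.7  29.4] size [171.3 479. ] ang 7.1 5764
tile conf 0.58 zmed 0.1177 zpct [0.1211 0.1571 0.1693] c [603.4  35.6] size [37.8 35.4] ang 70.4 80
pot conf 0.95 zmed 0.0227 zpct [0.0229 0.082  0.0926] c [403.5 -37.6] size [83.2 78.2] ang 44.1 354
```

```bash
cat >> h.py <<'E'
def plan(*wps):
    o=bot.get_obs(); M=rot(o['tool_rot']).as_matrix(); p=np.array(o['eef_pos'])
    print('at',p.round(4),'q',np.round(o['q'],3).tolist()); print('toolz',M[:,2].round(3),'tooly',M[:,1].round(3))
    for w in wps: d=np.array(w)-p; print(w,'delta',(M.T@d).round(3),'len',np.linalg.norm(d).round(3))
E
python3 -c "
from h import *
plan((.45,-.40,.45),(.562,.06,.25))"
```

```text
at [ 0.1644 -0.5892  0.7432] q [0.766, 0.293, 0.728, 0.795, -0.237, 1.915, 0.028]
toolz [ 0.053 -0.19  -0.98 ] tooly [ 0.242 -0.95   0.197]
(0.45, -0.4, 0.45) delta [ 0.322 -0.168  0.267] len 0.451
(0.562, 0.06, 0.25) delta [ 0.544 -0.618  0.381] len 0.907
```

{"op": "send_rows", "data": {"deltas": "0.033 -0.017 0.027 0;0.066 -0.034 0.054 0;0.098 -0.05 0.08 0;0.13 -0.067 0.107 0;0.162 -0.083 0.134 0", "claw": 0}}

```text
t: 3.7
eef_pos: [0.3093, -0.4943, 0.5952]
tool_rot: [0.098, 0.987, 0.125, 0.015]
contact_force: [0.6, -0.3, -0.8]
gripper_width: 0.141
grasp_force: 0.0
```

{"op": "send_rows", "data": {"deltas": "0.033 -0.017 0.027 0;0.066 -0.034 0.054 0;0.098 -0.05 0.08 0;0.13 -0.067 0.107 0;0.162 -0.083 0.134 0"}}

```text
t: 4.2
eef_pos: [0.4532, -0.4009, 0.4482]
tool_rot: [0.098, 0.987, 0.124, 0.015]
contact_force: [0.2, -1.1, 0.3]
gripper_width: -0.002
grasp_force: 0.0
```

```bash
python3 -c "
from h import *
plan((.562,.080,.25),(.562,.080,.122))
print(np.round(bot.get_obs()['tool_rot'],3).tolist())"
```

```text
at [ 0.4532 -0.4009  0.4482] q [0.146, 0.146, 0.471, 1.577, 0.062, 1.28, -0.726]
toolz [ 0.054 -0.19  -0.98 ] tooly [ 0.243 -0.95   0.198]
(0.562, 0.08, 0.25) delta [ 0.224 -0.47   0.109] len 0.531
(0.562, 0.08, 0.122) delta [ 0.223 -0.495  0.234] len 0.591
[0.098, 0.987, 0.124, 0.015]
```

{"op": "send_rows", "data": {"deltas": "0.018 -0.039 0.009 0;0.037 -0.078 0.018 0;0.056 -0.117 0.027 0;0.075 -0.157 0.036 0;0.093 -0.196 0.045 0"}}

```text
t: 4.7
eef_pos: [0.4974, -0.1994, 0.3663]
tool_rot: [0.098, 0.987, 0.124, 0.015]
contact_force: [-0.4, 0.8, -0.5]
gripper_width: 0.002
grasp_force: 0.0
```

{"op": "send_rows", "data": {"deltas": "0.018 -0.039 0.009 0;0.037 -0.078 0.018 0;0.056 -0.117 0.027 0;0.075 -0.157 0.036 0;0.093 -0.196 0.045 0"}}

```text
t: 5.2
eef_pos: [0.5424, 0.0012, 0.2838]
tool_rot: [0.098, 0.987, 0.124, 0.015]
contact_force: [0.3, 0.7, -0.7]
gripper_width: -0.002
grasp_force: 0.0
```

{"op": "send_rows", "data": {"deltas": "0.018 -0.039 0.009 3;0.037 -0.078 0.018 7;0.037 -0.078 0.018 7"}}

```text
t: 5.5
eef_pos: [0.5594, 0.0865, 0.2487]
tool_rot: [0.096, 0.993, 0.068, 0.019]
contact_force: [-0.3, -0.5, 0.2]
gripper_width: -0.002
grasp_force: 0.0
```

```bash
python3 -c "
from h import *
plan((.562,.078,.25),(.562,.078,.123))
p=bot.read_camera('wrist'); cv2.imwrite('pics/w1.png',p['img'][:,:,::-1])
rect(p,'bat_tri',.112,.135)"
```

```text
at [0.5594 0.0865 0.2487] q [-0.458, 0.288, 0.103, 1.831, 0.192, 1.049, -1.892]
toolz [ 0.052 -0.188 -0.981] tooly [ 0.131 -0.972  0.193]
(0.562, 0.078, 0.25) delta [0.001 0.009 0.   ] len 0.009
(0.562, 0.078, 0.123) delta [-0.002 -0.016  0.125] len 0.126
bat_tri conf 0.89 zmed 0.1245 zpct [0.1232 0.1245 0.1257] c [548.5 182.5] size [127.1 130.9] ang 6.1 21362
```

View pics/w1.png

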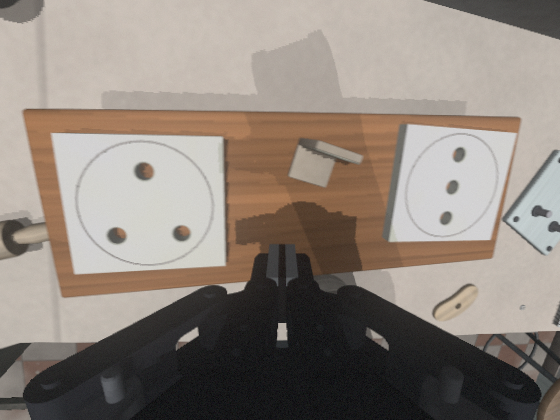

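The wrist view confirms it: the left bat has its holes in a triangle at (144,171), (117,235) and (182,233). The right bat has a row. The closed fingers hang over the free gap between the bat and the tile.

{"op": "send_rows", "data": {"deltas": "-0.001 -0.006 0.042 0;-0.002 -0.013 0.085 0;-0.002 -0.016 0.112 0;-0.002 -0.016 0.125 0;-0.002 -0.016 0.125 0"}}

```text
t: 6.1
eef_pos: [0.5622, 0.0689, 0.125]
tool_rot: [0.098, 0.993, 0.063, 0.019]
contact_force: [-0.1, -0.5, -0.4]
gripper_width: 0.001
grasp_force: 0.0
```

{"op": "send_rows", "data": {"deltas": "0 -0.02 -0.004 0;0 -0.032 -0.006 0;0 -0.044 -0.009 0;0.001 -0.056 -0.011 0;0.001 -0.068 -0.013 0"}}

```text
t: 6.6
eef_pos: [0.5561, 0.1383, 0.1269]
tool_rot: [0.098, 0.993, 0.063, 0.022]
contact_force: [1.7, -8.3, 9.4]
gripper_width: -0.003
grasp_force: 6.0
```

{"op": "send_rows", "data": {"deltas": "0 -0.009 -0.002 0;0 -0.016 -0.003 0;0 -0.02 -0.004 0;0 -0.02 -0.004 0"}}

```text
t: 7.0
eef_pos: [0.5535, 0.1591, 0.127]
tool_rot: [0.098, 0.993, 0.063, 0.022]
contact_force: [-0.2, -3.4, 8.0]
gripper_width: -0.001
grasp_force: 4.0
```

```bash
python3 -c "
from h import *
plan()
for c in('top','scene'):
  p=bot.read_camera(c); rect(p,'bat_tri',.112,.135)"
```

```text
at [0.5535 0.1591 0.127 ] q [-0.569, 0.461, 0.092, 1.898, 0.211, 0.837, -2.075]
toolz [ 0.056 -0.191 -0.98 ] tooly [ 0.121 -0.973  0.197]
bat_tri conf 0.84 zmed 0.1231 zpct [0.117  0.1232 0.1281] c [547.1 201.3] size [114.8  67.3] ang 6.0 350
bat_tri conf 0.82 zmed 0.1231 zpct [0.1163 0.1231 0.1259] c [548.8 235.2] size [136.9 130.6] ang 6.4 2285
```

{"op": "send_rows", "data": {"deltas": "0 -0.008 -0.002 0;0 -0.015 -0.003 0;0 -0.02 -0.004 0;0 -0.021 -0.004 0"}}

```text
t: 7.6
eef_pos: [0.5508, 0.1797, 0.1269]
tool_rot: [0.098, 0.993, 0.063, 0.022]
contact_force: [0.7, -7.3, 9.9]
gripper_width: -0.001
grasp_force: 5.8
```

{"op": "send_rows", "data": {"deltas": "0 0.01 0 0;0 0.01 -0.05 0;0 0.01 -0.10 0;0 0.01 -0.15 0;0 0.01 -0.20 0", "claw": 0.6}}

```text
t: 8.1
eef_pos: [0.5393, 0.2102, 0.3256]
tool_rot: [0.097, 0.993, 0.064, 0.021]
contact_force: [1.1, 0.9, -0.4]
gripper_width: 0.596
grasp_force: 0.0
```

```bash
python3 -c "
from h import *
plan()
o=bot.get_obs(); print(np.round(o['q'],4).tolist(),np.round(o['eef_pos'],4).tolist(),np.round(o['tool_rot'],4).tolist())
for c in('top','scene','wrist'):
  p=bot.read_camera(c); rect(p,'bat_tri',.112,.135)"
```

```text
at [0.5393 0.2102 0.3256] q [-0.645, 0.268, 0.075, 1.676, 0.178, 1.261, -2.073]
toolz [ 0.054 -0.189 -0.98 ] tooly [ 0.123 -0.973  0.194]
[-0.6446, 0.2681, 0.0753, 1.6757, 0.1778, 1.2614, -2.073] [0.5393, 0.2102, 0.3256] [0.0966, 0.993, 0.0641, 0.0207]
bat_tri conf 0.81 zmed 0.1233 zpct [0.1181 0.1233 0.1277] c [542.3 253.9] size [118.5 130.4] ang 6.0 1375
bat_tri conf 0.8 zmed 0.1231 zpct [0.1166 0.1232 0.1259] c [541.5 255.1] size [129.1 131.2] ang 5.7 2502
bat_tri conf 0.77 zmed 0.1244 zpct [0.1231 0.1244 0.1256] c [543.2 256.7] size [120.3 129.9] ang 5.9 11865
```

```bash
cat > kin.py <<'E'
import numpy as np, itertools
from scipy.spatial.transform import Rotation as R
from scipy.optimize import least_squares
D=[([1.209,0.478,0.022,1.556,-0.012,1.109,-0.083],[0.169,-0.653,0.238],[-0.001,0.992,0.127,0]),
([0.766,0.293,0.728,0.795,-0.237,1.915,0.028],[.1644,-.5892,.7432],[0.098,0.987,0.125,0.015]),
([.146,.146,.471,1.577,.062,1.28,-.726],[.4532,-.4009,.4482],[.098,.987,.124,.015]),
([-.458,.288,.103,1.831,.192,1.049,-1.892],[.5594,.0865,.2487],[.096,.993,.068,.019]),
([-.569,.461,.092,1.898,.211,.837,-2.075],[.5535,.1591,.127],[.098,.993,.063,.022]),
([-0.6446, 0.2681, 0.0753, 1.6757, 0.1778, 1.2614, -2.073],[0.5393, 0.2102, 0.3256],[0.0966, 0.993, 0.0641, 0.0207])]
def rq(q): return R.from_quat([q[1],q[2],q[3],q[0]])
def fk(q,p,s,full=False):
    o1,o7,d1,a,b,c,e1,e2,e3,y1,y2,y3=p
    X=[np.zeros(3)];Rm=R.identity()
    def T(v): X.append(X[-1]+Rm.apply(v))
    Rm=Rm*R.from_euler('z',s[0]*q[0]+o1); T([0,y1,d1])
    Rm=Rm*R.from_euler('y',q[1])*R.from_euler('z',s[1]*q[2]); T([e1,y2,a])
    Rm=Rm*R.from_euler('y',q[3]); T([e2,y3,b]); Rm=Rm*R.from_euler('z',s[2]*q[4])
    Rm=Rm*R.from_euler('y',q[5]); T([e3,0,c]); Rm=Rm*R.from_euler('z',s[3]*q[6]+o7)
    return (X,Rm) if full else (X[-1],Rm)
def fit():
    best=[]
    for s in itertools.product([1,-1],repeat=4):
        for o1 in (-1.57,0,1.57,3.1):
          for o7 in (-1.6,0,1.6,3.1):
            def f(p):
                r=[]
                for q,x,t in D:
                    P,Q=fk(q,p,s); r+=list(P-x)+list(.3*(Q*rq(t).inv()).as_rotvec())
                return np.r_[r,.003*p[6:], .001*(p[2:6]-.35)]
            m=least_squares(f,[o1,o7,.35,.4,.4,.25]+[0]*6); best.append((m.cost,s,m.x))
    best.sort(key=lambda b:b[0]); return best
if __name__=='__main__':
    B=fit()
    seen=set()
    for b in B:
        if b[1] in seen: continue
        seen.add(b[1]); print(b[0],b[1],b[2].round(3).tolist())
        if len(seen)>3: break
E
python3 kin.py
```

```text
1.0556847789552166e-06 (-1, -1, -1, -1) [0.001, 1.571, 0.282, 0.543, 0.473, 0.315, -0.001, -0.0, 0.0, -0.033, -0.015, -0.015]
0.02041105835672262 (-1, -1, 1, -1) [0.964, 2.403, 0.086, 0.672, 0.487, 0.165, -0.018, 0.098, 0.347, -0.193, -0.199, -0.199]
0.06357213944912381 (1, 1, 1, 1) [-1.245, 3.069, 5.919, -0.334, 0.582, 5.737, -0.139, -0.589, 0.436, -0.915, 0.123, 0.123]
0.08992674370318976 (-1, 1, 1, -1) [1.003, -3.367, -0.092, 0.672, 0.512, -0.023, 0.001, 0.088, 0.415, -0.95, 0.176, 0.176]
```

```bash
cat >> kin.py <<'E'
P0=[0.001,1.571,0.282,0.543,0.473,0.315,-0.001,0,0,-0.033,-0.015,-0.015]; S0=(-1,-1,-1,-1)
LO=np.array([-2.96,-.34,-1.41,.24,-1.37,.17,-2.96])+.02; HI=np.array([2.96,2.1,1.46,2.44,4.51,1.92,2.96])-.02
rng=np.random.default_rng(0)
def tr(phi,up,pitch=0):
    z=np.array([np.cos(phi)*np.cos(pitch),np.sin(phi)*np.cos(pitch),np.sin(pitch)]); x=np.cross([0,0,up],z); x/=np.linalg.norm(x)
    return R.from_matrix(np.c_[x,np.cross(z,x),z])
def ik(pos,Rt,q0=None,n=25):
    out=[]
    for i in range(n):
        g=q0 if q0 is not None and i==0 else rng.uniform(LO,HI)
        f=lambda q:(lambda X,Q:np.r_[X-pos,.3*(Q*Rt.inv()).as_rotvec()])(*fk(q,P0,S0))
        m=least_squares(f,np.clip(g,LO+1e-3,HI-1e-3),bounds=(LO,HI),max_nfev=60)
        out.append((np.sqrt(2*m.cost),m.x))
        if q0 is not None and i==0 and out[0][0]<1e-3: return out
    return sorted(out,key=lambda o:o[0])
E
cat > e.py <<'E'
from kin import *
E=np.array([.5357,.3201,.117])
for deg in (-83,-65,-45,-25,0):
    ph=np.radians(deg); d=np.array([np.cos(ph),np.sin(ph),0])
    for up in(1,-1):
        o=ik(E+.032*d,tr(ph,up)); print(deg,up,[ (round(c,4),q.round(2).tolist()) for c,q in o[:2]])
        X,_=fk(o[0][1],P0,S0,True); print('   elbow,wrist',X[2].round(2),X[3].round(2))
E
python3 e.py
```

```text
-83 1 [(np.float64(0.0), [-1.46, 1.46, 0.97, 1.39, 0.22, 1.62, -2.13]), (np.float64(0.0), [-1.17, 1.21, 0.37, 1.36, 0.64, 1.85, -2.51])]
   elbow,wrist [0.1  0.53 0.36] [0.5  0.6  0.12]
-83 -1 [(np.float64(0.0), [-1.56, 1.78, 1.42, 1.4, -0.18, 1.59, 1.39]), (np.float64(0.0), [-1.15, 1.2, 0.34, 1.36, 0.66, 1.86, 0.61])]
   elbow,wrist [0.04 0.53 0.19] [0.5  0.6  0.12]
-65 1 [(np.float64(0.0), [-1.66, 1.52, 1.09, 1.6, 0.21, 1.26, -2.08]), (np.float64(0.0), [-1.08, 1.1, 0.08, 1.55, 0.99, 1.8, -2.7])]
   elbow,wrist [-0.01  0.54  0.32] [0.42 0.58 0.12]
-65 -1 [(np.float64(0.0), [-1.24, 1.13, 0.31, 1.57, 0.86, 1.65, 0.53]), (np.float64(0.0), [-1.25, 1.13, 0.33, 1.57, 0.85, 1.64, 0.54])]
   elbow,wrist [0.2  0.45 0.52] [0.42 0.58 0.12]
-45 1 [(np.float64(0.0), [-1.07, 1.02, -0.04, 1.79, 1.29, 1.7, -2.83]), (np.float64(0.0), [-0.94, 1.03, -0.21, 1.78, 1.37, 1.83, -2.85])]
   elbow,wrist [0.27 0.38 0.56] [0.34 0.52 0.12]
-45 -1 [(np.float64(0.0), [-1.76, 1.43, 0.98, 1.84, 0.54, 0.93, 0.78]), (np.float64(0.0), [-1.46, 1.12, 0.49, 1.82, 1.01, 1.3, 0.43])]
   elbow,wrist [-0.06  0.53  0.37] [0.34 0.52 0.12]
-25 1 [(np.float64(0.0), [-2.03, 1.97, 1.39, 2.08, -0.55, 0.36, -1.45]), (np.float64(0.0), [-0.78, 1.03, -0.42, 1.99, 1.76, 1.9, -2.92])]
   elbow,wrist [-0.19  0.47  0.08] [0.28 0.44 0.12]
-25 -1 [(np.float64(0.0), [-1.11, 0.98, -0.02, 2.02, 1.59, 1.59, 0.14]), (np.float64(0.0), [-1.04, 0.98, -0.11, 2.01, 1.62, 1.65, 0.15])]
   elbow,wrist [0.24 0.38 0.59] [0.28 0.44 0.12]
0 1 [(np.float64(0.0), [-2.06, 2.08, 1.3, 2.32, 3.09, 0.32, 1.05]), (np.float64(0.0), [-1.95, 1.7, 1.08, 2.31, 2.22, 0.51, 2.11])]
   elbow,wrist [-0.2   0.44  0.03] [0.25 0.32 0.12]
0 -1 [(np.float64(0.0), [-0.69, 1.01, -0.4, 2.24, 2.24, 1.88, 0.16]), (np.float64(0.0), [-0.87, 0.98, -0.2, 2.25, 2.15, 1.75, 0.03])]
   elbow,wrist [0.39 0.26 0.57] [0.25 0.32 0.12]
```

```bash
cat > sim.py <<'E'
from kin import *
SP=np.array([2.39,2.39,3.14,3.14,3.14,3.14,3.14])*.7*.1
W=.3
def step(q,pos,Rt,w=None):
    w=w or W
    f=lambda x:(lambda X,Q:np.r_[X-pos,w*(Q*Rt.inv()).as_rotvec(),.002*(x-q)])(*fk(x,P0,S0))
    lo=np.maximum(LO-.019,q-SP-1e-6);hi=np.minimum(HI+.019,q+SP+1e-6)
    return least_squares(f,np.clip(q,lo+1e-9,hi-1e-9),bounds=(lo,hi),max_nfev=40).x
def world_move(q,tgt,maxrows=40,stop=.05,w=None,tail=2):
    """straight move to world tgt with constant commanded orientation; re-based each 5 rows"""
    path=[q]; X,Rt=fk(q,P0,S0)
    n=max(1,int(np.ceil(np.linalg.norm(tgt-X)/.045)))
    for i in range(n+tail):
        if i%5==0: X0,Rt=fk(q,P0,S0)
        rem=tgt-X0; L=np.linalg.norm(rem); k=min(1,(i%5+1)*.045/max(L,1e-6))
        q=step(q,X0+rem*k,Rt,w); path.append(q)
    return q,path
def show(q,t=''):
    X,Q=fk(q,P0,S0); M=Q.as_matrix(); print(t,'P',X.round(3),'z',M[:,2].round(3),'y',M[:,1].round(3),'q',q.round(2).tolist())
E
python3 - <<'E'
from sim import *
q=np.array(D[0][0]);
for w in(.05,.1,.3,1):
    q=np.array(D[0][0]); X,Rt=fk(q,P0,S0)
    for dz in np.arange(.05,.51,.05): q=step(q,X+[0,0,dz],Rt,w)
    q=step(q,fk(q,P0,S0)[0],fk(q,P0,S0)[1],w)
    show(q,f'w{w} obs z .681 y -.629 tilt .098:')
    X,Rt=fk(q,P0,S0); u=-Rt.as_matrix()[:,2]
    for k in(.05,.1,.15): q=step(q,X+u*k,Rt,w)
    show(q,' obs .165 -.589 .743, z -.189:')
E
```

```text
w0.05 obs z .681 y -.629 tilt .098: P [ 0.17  -0.653  0.737] z [ 0.058 -0.216 -0.975] y [ 0.245 -0.943  0.223] q [1.04, 0.4, 0.4, 0.62, -0.18, 1.92, -0.01]
 obs .165 -.589 .743, z -.189: P [ 0.161 -0.62   0.882] z [ 0.126 -0.472 -0.872] y [ 0.219 -0.845  0.489] q [1.01, 0.34, 0.52, 0.39, -0.25, 1.92, -0.01]
w0.1 obs z .681 y -.629 tilt .098: P [ 0.169 -0.651  0.734] z [ 0.056 -0.208 -0.976] y [ 0.246 -0.945  0.216] q [1.04, 0.39, 0.4, 0.63, -0.18, 1.92, -0.01]
 obs .165 -.589 .743, z -.189: P [ 0.16  -0.618  0.874] z [ 0.122 -0.456 -0.882] y [ 0.221 -0.853  0.472] q [1.0, 0.34, 0.51, 0.42, -0.24, 1.92, -0.01]
w0.3 obs z .681 y -.629 tilt .098: P [ 0.167 -0.642  0.709] z [ 0.041 -0.153 -0.987] y [ 0.249 -0.956  0.159] q [1.03, 0.38, 0.39, 0.7, -0.16, 1.92, -0.01]
 obs .165 -.589 .743, z -.189: P [ 0.158 -0.608  0.819] z [ 0.091 -0.341 -0.935] y [ 0.235 -0.905  0.353] q [0.96, 0.3, 0.49, 0.59, -0.18, 1.92, -0.01]
w1 obs z .681 y -.629 tilt .098: P [ 0.162 -0.623  0.657] z [ 0.011 -0.038 -0.999] y [ 0.252 -0.967  0.04 ] q [1.01, 0.37, 0.38, 0.84, -0.14, 1.92, -0.0]
 obs .165 -.589 .743, z -.189: P [ 0.153 -0.587  0.696] z [ 0.025 -0.09  -0.996] y [ 0.251 -0.964  0.094] q [0.93, 0.28, 0.45, 0.87, -0.13, 1.92, -0.01]
```

```bash
cat > t1.py <<'E'
from sim import *
import sim; sim.W=.5
q=np.array(D[-1][0]); show(q)
for t in((.45,-.40,.5),(.09,-.70,.65)):
    q,_=world_move(q,np.array(t)); show(q)
qB=q
for el in (20,45,65):
    q=qB; e=np.radians(el); az=np.radians(-83); u=np.array([np.cos(az)*np.cos(e),np.sin(az)*np.cos(e),np.sin(e)])
    for c in range(10):
        X,Rt=fk(q,P0,S0)
        for k in range(5): q=step(q,X+u*.05*(k+1),Rt)
        if c%3==0 or c==9:show(q,f'el{el} c{c}')
E
python3 t1.py
```

```text
P [0.539 0.211 0.326] z [ 0.054 -0.189 -0.98 ] y [ 0.124 -0.973  0.194] q [-0.64, 0.27, 0.08, 1.68, 0.18, 1.26, -2.07]
 P [ 0.45 -0.4   0.5 ] z [ 0.054 -0.189 -0.98 ] y [ 0.124 -0.973  0.194] q [0.01, 0.14, 0.64, 1.49, 0.04, 1.39, -0.81]
 P [ 0.09 -0.7   0.65] z [ 0.054 -0.189 -0.98 ] y [ 0.124 -0.973  0.194] q [0.94, 0.44, 0.85, 0.86, -0.41, 1.76, 0.14]
el20 c0 P [ 0.109 -0.849  0.66 ] z [ 0.07  -0.315 -0.946] y [ 0.116 -0.94   0.322] q [1.27, 0.8, 0.99, 0.24, -0.88, 1.87, 0.05]
el20 c3 P [ 0.144 -1.12   0.62 ] z [ 0.128 -0.811 -0.571] y [ 0.05  -0.569  0.821] q [1.28, 1.03, 1.31, 0.24, -1.3, 1.08, 0.09]
el20 c6 P [ 0.159 -1.245  0.618] z [ 0.137 -0.984 -0.115] y [-0.017 -0.119  0.993] q [1.29, 1.18, 1.22, 0.24, -1.37, 0.42, 0.19]
el20 c9 P [ 0.162 -1.26   0.644] z [ 0.117 -0.989  0.086] y [-0.043  0.082  0.996] q [1.29, 1.21, 1.11, 0.24, -1.37, 0.17, 0.29]
el45 c0 P [ 0.102 -0.791  0.729] z [ 0.074 -0.34  -0.938] y [ 0.114 -0.931  0.346] q [1.27, 0.67, 0.68, 0.24, -0.58, 1.92, 0.0]
el45 c3 P [ 0.124 -0.953  0.859] z [ 0.136 -0.844 -0.518] y [ 0.04  -0.518  0.854] q [1.24, 0.74, 1.31, 0.24, -1.21, 1.29, 0.07]
el45 c6 P [ 0.137 -1.054  0.977] z [ 0.144 -0.989  0.035] y [-0.043  0.03   0.999] q [1.25, 0.82, 1.31, 0.24, -1.31, 0.64, 0.12]
el45 c9 P [ 0.136 -1.057  1.055] z [ 0.123 -0.917  0.379] y [-0.091  0.37   0.925] q [1.25, 0.85, 1.18, 0.24, -1.37, 0.24, 0.27]
el65 c0 P [ 0.097 -0.744  0.774] z [ 0.079 -0.365 -0.927] y [ 0.112 -0.921  0.373] q [1.27, 0.55, 0.44, 0.31, -0.34, 1.92, -0.02]
el65 c3 P [ 0.103 -0.773  0.999] z [ 0.143 -0.851 -0.506] y [ 0.036 -0.506  0.862] q [1.16, 0.51, 1.31, 0.24, -1.1, 1.5, 0.05]
el65 c6 P [ 0.109 -0.813  1.192] z [ 0.151 -0.983  0.104] y [-0.06   0.096  0.994] q [1.15, 0.5, 1.31, 0.24, -1.15, 0.87, 0.07]
el65 c9 P [ 0.105 -0.791  1.313] z [ 0.121 -0.838  0.533] y [-0.123  0.52   0.845] q [1.16, 0.53, 1.31, 0.24, -1.27, 0.38, 0.16]
```

```bash
cat > t2.py <<'E'
from sim import *
import sim; sim.W=.5
q=np.array(D[-1][0])
for t in((.45,-.40,.5),(.09,-.70,.65)): q,_=world_move(q,np.array(t))
e=np.radians(55); az=np.radians(-83); u=np.array([np.cos(az)*np.cos(e),np.sin(az)*np.cos(e),np.sin(e)])
for c in range(7):
    X,Rt=fk(q,P0,S0)
    for k in range(5): q=step(q,X+u*.05*(k+1),Rt)
    if abs(fk(q,P0,S0)[1].as_matrix()[2,2])<.06: break
show(q,'tilted'); q0=q
for name,W in {'a':((.45,-.3,.8),(.55,.3,.6),(.50,.50,.30),(.50,.47,.117),(.54,.29,.117),(.54,.29,.21)),
          'b':((.3,-.5,.7),(.6,-.1,.5),(.65,.3,.4),(.50,.50,.30),(.50,.47,.117),(.54,.29,.117),(.54,.29,.21)),'c':((.3,-.3,.9),(.3,.3,.9),(.50,.50,.5),(.50,.47,.117),(.54,.29,.117),(.54,.29,.21))}.items():
    q=q0
    for t in W:
        q,_=world_move(q,np.array(t),tail=5); show(q,name+str(t)); X,_=fk(q,P0,S0,True); print('      elbow,wrist',X[2].round(2),X[3].round(2))
E
python3 t2.py
```

```text
tilted P [ 0.124 -0.944  1.096] z [ 0.147 -0.985  0.086] y [-0.054  0.079  0.995] q [1.21, 0.67, 1.31, 0.24, -1.25, 0.73, 0.09]
a(0.45, -0.3, 0.8) P [ 0.45 -0.3   0.8 ] z [ 0.172 -0.984 -0.055] y [-0.029 -0.061  0.998] q [-0.73, -0.21, 0.44, 1.75, 1.61, 1.7, -1.6]
      elbow,wrist [-0.06 -0.12  0.81] [0.4  0.01 0.82]
a(0.55, 0.3, 0.6) P [0.55 0.3  0.6 ] z [ 0.193 -0.979 -0.06 ] y [-0.028 -0.066  0.997] q [-1.46, 0.79, 0.98, 1.22, 0.82, 1.92, -1.77]
      elbow,wrist [0.08 0.37 0.67] [0.49 0.61 0.62]
a(0.5, 0.5, 0.3) P [0.5   0.494 0.299] z [ 0.227 -0.972 -0.061] y [-0.027 -0.069  0.997] q [-1.57, 1.51, 1.46, 1.0, 0.03, 1.92, -1.7]
      elbow,wrist [0.03 0.54 0.33] [0.43 0.8  0.32]
a(0.5, 0.47, 0.117) P [0.5   0.47  0.117] z [ 0.227 -0.972 -0.061] y [-0.027 -0.069  0.997] q [-1.58, 1.69, 1.36, 1.04, -0.13, 1.85, -1.88]
      elbow,wrist [0.03 0.54 0.23] [0.43 0.78 0.14]
a(0.54, 0.29, 0.117) P [0.54  0.29  0.117] z [ 0.227 -0.972 -0.061] y [-0.027 -0.069  0.997] q [-1.62, 1.69, 1.34, 1.48, -0.13, 1.44, -1.85]
      elbow,wrist [0.01 0.54 0.23] [0.47 0.6  0.14]
a(0.54, 0.29, 0.21) P [
[... 1938 characters left out ...]
 [ 0.176 -0.204  0.963] q [0.41, -0.34, -1.41, 1.92, 1.07, 1.19, -1.91]
      elbow,wrist [-0.17  0.03  0.8 ] [0.13 0.38 0.68]
c(0.5, 0.47, 0.117) P [0.5   0.47  0.117] z [ 0.921 -0.162 -0.354] y [ 0.311 -0.238  0.92 ] q [-0.69, 0.97, -0.81, 1.93, 1.83, 1.75, -2.79]
      elbow,wrist [0.38 0.25 0.58] [0.21 0.52 0.23]
c(0.54, 0.29, 0.117) P [0.54  0.29  0.117] z [ 0.921 -0.162 -0.354] y [ 0.311 -0.238  0.92 ] q [-0.44, 0.86, -0.77, 2.25, 1.96, 1.65, -2.93]
      elbow,wrist [0.4  0.14 0.63] [0.25 0.34 0.23]
c(0.54, 0.29, 0.21) P [0.54 0.29 0.21] z [ 0.921 -0.162 -0.354] y [ 0.311 -0.238  0.92 ] q [-0.37, 0.65, -0.87, 2.25, 1.84, 1.56, -2.78]
      elbow,wrist [0.33 0.08 0.71] [0.25 0.34 0.32]
```

```bash
python3 - <<'E'
from h import *
P=np.vstack([cloud(bot.read_camera(c)) for c in('top','scene')]); np.save('cl.npy',P)
print('rows x 0..0.8, cols y -.. ; max z cm'); ys=np.arange(.25,1.0,.06); print('      ',[round(y,2) for y in ys])
for x in np.arange(-.1,.85,.06):
    print(round(x,2),[ (lambda s:int(100*np.percentile(s,97)) if len(s) else -99)(P[(abs(P[:,0]-x-.03)<.03)&(abs(P[:,1]-y-.03)<.03),2]) for y in ys])
E
```

```text
rows x 0..0.8, cols y -.. ; max z cm
       [np.float64(0.25), np.float64(0.31), np.float64(0.37), np.float64(0.43), np.float64(0.49), np.float64(0.55), np.float64(0.61), np.float64(0.67), np.float64(0.73), np.float64(0.79), np.float64(0.85), np.float64(0.91), np.float64(0.97)]
-0.1 [-73, -74, -99, -99, -99, 0, 0, 0, -73, -73, -74, -99, -99]
-0.04 [-73, -74, -99, -99, -99, 0, 0, 0, -67, -67, -74, -99, -99]
0.02 [-74, -73, -99, -99, -99, -99, 0, 0, -67, -67, -99, -99, -99]
0.08 [-73, -73, -99, -99, -99, 0, 9, 9, -67, -99, -99, -99, -99]
0.14 [-74, -73, -74, -99, 0, 9, 10, 10, -99, -99, -99, -99, -99]
0.2 [-74, -73, -74, 0, 0, 10, 10, 10, -99, -99, -99, -99, -99]
0.26 [0, 0, 0, 0, 0, 10, 10, 10, -99, -99, -99, -99, -99]
0.32 [0, 0, 0, 0, 0, 10, 10, 10, -99, -99, -99, -99, -99]
0.38 [69, 0, 3, 4, 3, 10, 10, 10, -99, -99, -99, -99, -99]
0.44 [69, 66, 4, 4, 0, 0, 10, 10, -99, -99, -99, -99, -99]
0.5 [68, 66, 0, 0, 0, 0, 0, 9, 0, -99, -99, -99, -99]
0.56 [67, 12, 0, 0, 0, 0, 0, 0, 0, -99, -99, -99, -99]
0.62 [0, 0, 0, 0, 12, 12, 0, 2, 2, -99, -99, -99, -99]
0.68 [0, 5, 5, 10, 12, 12, 0, 2, 2, -99, -99, -99, -99]
0.74 [23, 23, 23, 23, 23, 24, 23, 0, 0, -99, -99, -99, -99]
0.8 [23, 23, 24, 24, 24, 24, 23, 8, 4, -99, -99, -99, -99]
```

```bash
cat > t3.py <<'E'
from sim import *
import sim; sim.W=.5
def pull(q,az,el,n,v=0):
    e=np.radians(el);a=np.radians(az);u=np.array([np.cos(a)*np.cos(e),np.sin(a)*np.cos(e),np.sin(e)])
    for c in range(n):
        X,Rt=fk(q,P0,S0)
        for k in range(5): q=step(q,X+u*.05*(k+1),Rt)
        if v: show(q,f'pull {az} {el} c{c}')
        if fk(q,P0,S0)[1].as_matrix()[2,2]>-.03: break
    return q
def run(q,W):
    for t in W:
        q,_=world_move(q,np.array(t),tail=5); show(q,str(t)); X,_=fk(q,P0,S0,True); print('      elbow,wrist',X[2].round(2),X[3].round(2))
    return q
if __name__=='__main__':
    q0=np.array(D[-1][0])
    for name,A,az,W in (('F',(.45,.15,.75),30,((.5,.3,1.0),(.42,.5,.7),(.40,.40,.35),(.42,.30,.2),(.46,.30,.117),(.51,.30,.117),(.51,.30,.21))),
                        ('M',(.45,-.2,.75),-45,((.5,.1,.9),(.6,.3,.5),(.48,.36,.25),(.48,.36,.117),(.53,.31,.117),(.53,.31,.21)))):
        q,_=world_move(q0,np.array(A)); show(q,name)
        q=pull(q,az,75,9,1); run(q,W)
E
python3 t3.py
```

```text
F P [0.455 0.146 0.72 ] z [ 0.181 -0.123 -0.976] y [ 0.13  -0.981  0.147] q [-0.83, -0.0, 0.25, 1.13, 0.22, 1.92, -1.92]
pull 30 75 c0 P [0.508 0.16  0.843] z [ 0.392 -0.077 -0.917] y [ 0.132 -0.981  0.139] q [-1.47, 0.2, 1.33, 0.79, -0.04, 1.92, -1.62]
pull 30 75 c1 P [0.54  0.169 0.946] z [ 0.595 -0.031 -0.803] y [ 0.133 -0.982  0.137] q [-1.08, 0.27, 1.09, 0.44, -0.17, 1.92, -1.59]
pull 30 75 c2 P [0.542 0.172 1.022] z [ 0.744  0.007 -0.669] y [ 0.133 -0.982  0.138] q [-0.94, 0.32, 1.31, 0.24, -0.5, 1.88, -1.55]
pull 30 75 c3 P [0.549 0.175 1.09 ] z [ 0.871  0.046 -0.489] y [ 0.13  -0.982  0.139] q [-1.02, 0.28, 1.31, 0.24, -0.42, 1.69, -1.55]
pull 30 75 c4 P [0.559 0.181 1.16 ] z [ 0.955  0.083 -0.283] y [ 0.127 -0.982  0.141] q [-1.06, 0.26, 1.31, 0.24, -0.38, 1.48, -1.55]
pull 30 75 c5 P [0.57  0.186 1.229] z [ 0.991  0.114 -0.067] y [ 0.122 -0.982  0.142] q [-1.05, 0.26, 1.31, 0.24, -0.39, 1.26, -1.55]
pull 30 75 c6 P [0.576 0.191 1.294] z [0.98  0.137 0.144] y [ 0.117 -0.983  0.142] q [-1.01, 0.27, 1.31, 0.24, -0.43, 1.04, -1.54]
(0.5, 0.3, 1.0) P [0.5 0.3 1. ] z [ 0.998  0.0
[... 2801 characters left out ...]
[-0.426 -0.474  0.77 ] q [-1.9, 1.12, 0.99, 1.86, 0.65, 1.15, -2.96]
      elbow,wrist [-0.12  0.47  0.53] [0.25 0.58 0.26]
(0.48, 0.36, 0.117) P [0.48  0.36  0.117] z [ 0.72  -0.694 -0.029] y [-0.426 -0.474  0.77 ] q [-1.91, 1.41, 0.99, 1.81, 0.41, 1.03, -2.96]
      elbow,wrist [-0.14  0.52  0.38] [0.25 0.58 0.13]
(0.53, 0.31, 0.117) P [0.53  0.31  0.117] z [ 0.72  -0.694 -0.029] y [-0.426 -0.474  0.77 ] q [-1.85, 1.46, 1.04, 1.87, 0.42, 0.89, -2.96]
      elbow,wrist [-0.11  0.53  0.36] [0.3  0.53 0.13]
(0.53, 0.31, 0.21) P [0.53 0.31 0.21] z [ 0.72  -0.694 -0.029] y [-0.426 -0.474  0.77 ] q [-1.88, 1.33, 1.14, 1.91, 0.49, 0.9, -2.87]
      elbow,wrist [-0.12  0.51  0.43] [0.3  0.53 0.22]
```

```bash
python3 - <<'E'
from h import *
from scipy.optimize import least_squares
P=np.load('cl.npy')
s=P[(P[:,1]>.45)&(P[:,1]<1)&(P[:,0]<.58)&(P[:,0]>0)&(P[:,2]>.06)&(P[:,2]<.13)]
h=cv2.convexHull((s[:,:2]*1000).astype(np.float32))[:,0]/1000; h=h[h[:,1]<.68]
m=least_squares(lambda p:np.hypot(h[:,0]-p[0],h[:,1]-p[1])-p[2],[.3,.8,.25],loss='soft_l1',f_scale=.005); print('wheel',m.x.round(3),'z',np.percentile(s[:,2],[5,50,95]).round(3),h.round(3).tolist()[:12])
s=P[(P[:,1]>.4)&(P[:,1]<.66)&(P[:,0]>.58)&(P[:,0]<.76)&(P[:,2]>.03)&(P[:,2]<.2)]; print('pot',s.min(0).round(3),s.max(0).round(3))
s=P[(P[:,1]>.27)&(P[:,1]<.56)&(P[:,0]>.36)&(P[:,0]<.52)&(P[:,2]>.012)&(P[:,2]<.07)]; print('pin',s.min(0).round(3),s.max(0).round(3), cv2.minAreaRect((s[:,:2]*1000).astype(np.float32)))
def d(w): return round(float(np.hypot(w[0]-m.x[0],w[1]-m.x[1])-m.x[2]),3)
E_=np.array([.5357,.3201])
for deg in(-83.4,-38.4):
  for lat in(-.03,0,.03):
    D=np.array([np.cos(np.radians(deg)),np.sin(np.radians(deg))]); g=E_+.03*D+lat*np.array([.9945,.104]); print(deg,lat,'wrist',(g-.315*D).round(3),'to wheel rim',d(g-.315*D), 'mid',d(g-.2*D))
E
```

```text
wheel [0.309 0.766 0.214] z [0.093 0.098 0.103] [[0.11699999868869781, 0.675000011920929], [0.12099999934434891, 0.6650000214576721], [0.12999999523162842, 0.6460000276565552], [0.14800000190734863, 0.625], [0.15600000321865082, 0.6159999966621399], [0.16099999845027924, 0.6100000143051147], [0.16899999976158142, 0.6029999852180481], [0.1940000057220459, 0.5830000042915344], [0.2160000056028366, 0.5720000267028809], [0.2409999966621399, 0.5609999895095825], [0.2529999911785126, 0.5590000152587891], [0.2939999997615814, 0.5519999861717224]]
pot [0.636 0.4   0.03 ] [0.76  0.608 0.178]
pin [0.4   0.292 0.012] [0.493 0.545 0.047] ((447.5892028808594, 417.4256591796875), (45.436134338378906, 263.884033203125), 18.783300399780273)
-83.4 -0.03 wrist [0.473 0.6  ] to wheel rim 0.019 mid 0.117
-83.4 0 wrist [0.503 0.603] to wheel rim 0.039 mid 0.132
-83.4 0.03 wrist [0.533 0.606] to wheel rim 0.061 mid 0.148
-38.4 -0.03 wrist [0.283 0.494] to wheel rim 0.059 mid 0.135
-38.4 0 wrist [0.312 0.497] to wheel rim 0.055 mid 0.139
-38.4 0.03 wrist [0.342 0.5  ] to wheel rim 0.054 mid 0.145
```

```bash
cat >> h.py <<'E'
def rows(*segs,step=.045,spin=0):
    """world displacement vectors -> print calls of 5 rows in tool axes (constant orientation)"""
    M=rot(bot.get_obs()['tool_rot']).as_matrix()
    pts=[np.zeros(3)]
    for s in segs:
        s=np.array(s); n=int(np.ceil(np.linalg.norm(s)/step)); b=pts[-1]
        pts+=[b+s*(i+1)/n for i in range(n)]
    for i in range(0,len(pts)-1,5):
        print(';'.join(' '.join(f'{v:.3f}' for v in M.T@(p-pts[i]))+' 0' for p in pts[i+1:i+6]))
E
python3 -c "
from h import *
rows((-.089,-.51,.274),(-.36,-.40,.08))"
```

```text
-0.011 0.039 -0.013 0;-0.021 0.077 -0.025 0;-0.032 0.116 -0.038 0;-0.042 0.154 -0.050 0;-0.053 0.193 -0.063 0
-0.011 0.039 -0.013 0;-0.021 0.077 -0.025 0;-0.032 0.116 -0.038 0;-0.042 0.154 -0.050 0;-0.053 0.193 -0.063 0
-0.011 0.039 -0.013 0;-0.021 0.077 -0.025 0;-0.032 0.116 -0.038 0;-0.042 0.154 -0.050 0;-0.074 0.182 -0.052 0
-0.031 0.028 -0.002 0;-0.063 0.055 -0.003 0;-0.094 0.083 -0.005 0;-0.125 0.111 -0.006 0;-0.157 0.139 -0.008 0
-0.031 0.028 -0.002 0;-0.063 0.055 -0.003 0;-0.094 0.083 -0.005 0;-0.125 0.111 -0.006 0;-0.157 0.139 -0.008 0
-0.031 0.028 -0.002 0;-0.063 0.055 -0.003 0
```

{"op": "send_rows", "data": {"deltas": "-0.011 0.039 -0.013 0;-0.021 0.077 -0.025 0;-0.032 0.116 -0.038 0;-0.042 0.154 -0.05 0;-0.053 0.193 -0.063 0"}}

```text
t: 9.0
eef_pos: [0.5069, 0.0248, 0.4203]
tool_rot: [0.097, 0.993, 0.064, 0.019]
contact_force: [-0.0, -1.0, -0.3]
gripper_width: 0.604
grasp_force: 0.0
```

{"op": "send_rows", "data": {"deltas": "-0.011 0.039 -0.013 0;-0.021 0.077 -0.025 0;-0.032 0.116 -0.038 0;-0.042 0.154 -0.05 0;-0.053 0.193 -0.063 0"}}

```text
t: 9.5
eef_pos: [0.4747, -0.1577, 0.5185]
tool_rot: [0.097, 0.993, 0.064, 0.019]
contact_force: [1.3, 0.8, 0.0]
gripper_width: 0.597
grasp_force: 0.0
```

{"op": "send_rows", "data": {"deltas": "-0.011 0.039 -0.013 0;-0.021 0.077 -0.025 0;-0.032 0.116 -0.038 0;-0.042 0.154 -0.05 0;-0.074 0.182 -0.052 0"}}

```text
t: 10.0
eef_pos: [0.4233, -0.334, 0.603]
tool_rot: [0.098, 0.993, 0.065, 0.02]
contact_force: [0.4, -0.2, -0.7]
gripper_width: 0.599
grasp_force: 0.0
```

{"op": "send_rows", "data": {"deltas": "-0.031 0.028 -0.002 0;-0.063 0.055 -0.003 0;-0.094 0.083 -0.005 0;-0.125 0.111 -0.006 0;-0.157 0.139 -0.008 0"}}

```text
t: 10.5
eef_pos: [0.2815, -0.4882, 0.6332]
tool_rot: [0.096, 0.993, 0.064, 0.02]
contact_force: [-0.0, -0.4, 0.5]
gripper_width: 0.605
grasp_force: 0.0
```

{"op": "send_rows", "data": {"deltas": "-0.031 0.028 -0.002 0;-0.063 0.055 -0.003 0;-0.094 0.083 -0.005 0;-0.125 0.111 -0.006 0;-0.157 0.139 -0.008 0"}}

```text
t: 11.0
eef_pos: [0.1434, -0.643, 0.6631]
tool_rot: [0.096, 0.993, 0.064, 0.02]
contact_force: [0.3, 0.2, 0.7]
gripper_width: 0.597
grasp_force: 0.0
```

```bash
cat >> h.py <<'E'
def pullrows(az,el,L=.05):
    M=rot(bot.get_obs()['tool_rot']).as_matrix(); a,e=np.radians([az,el])
    u=M.T@np.array([np.cos(a)*np.cos(e),np.sin(a)*np.cos(e),np.sin(e)])
    print(az,el,';'.join(' '.join(f'{v:.3f}' for v in u*L*k)+' 0' for k in range(1,6)))
E
python3 -c "
from h import *
plan(); pullrows(-85,60)"
```

```text
at [ 0.1434 -0.643   0.6631] q [0.698, 0.359, 0.951, 0.965, -0.352, 1.752, 0.048]
toolz [ 0.052 -0.188 -0.981] tooly [ 0.124 -0.973  0.193]
-85 60 0.000 0.033 -0.038 0;0.000 0.066 -0.075 0;0.000 0.099 -0.113 0;0.000 0.131 -0.151 0;0.000 0.164 -0.188 0
```

{"op": "send_rows", "data": {"deltas": "0 0.033 -0.038 0;0 0.066 -0.075 0;0 0.099 -0.113 0;0 0.131 -0.151 0;0 0.164 -0.188 0"}}

```text
t: 11.5
eef_pos: [0.1526, -0.6862, 0.7582]
tool_rot: [0.145, 0.987, 0.065, 0.036]
contact_force: [-1.3, -1.9, -2.0]
gripper_width: 0.603
grasp_force: 0.0
```

{"op": "send_rows", "data": {"deltas": "0 0.043 -0.025 0;0 0.086 -0.05 0;0 0.13 -0.075 0;0 0.173 -0.1 0;0 0.216 -0.125 0"}}

```text
t: 12.0
eef_pos: [0.1458, -0.7304, 0.7675]
tool_rot: [0.176, 0.982, 0.06, 0.037]
contact_force: [0.0, 0.2, 0.5]
gripper_width: 0.603
grasp_force: 0.0
```

```bash
python3 -c "
from h import *
plan(); pullrows(-85,60)"
```

```text
at [ 0.1458 -0.7304  0.7675] q [1.187, 0.537, 0.419, 0.347, -0.302, 1.915, -0.091]
toolz [ 0.093 -0.342 -0.935] tooly [ 0.105 -0.93   0.351]
-85 60 0.001 0.039 -0.032 0;0.002 0.077 -0.064 0;0.003 0.116 -0.095 0;0.004 0.154 -0.127 0;0.005 0.193 -0.159 0
```

{"op": "send_rows", "data": {"deltas": "0 0.039 -0.032 0;0 0.077 -0.064 0;0 0.116 -0.095 0;0 0.154 -0.127 0;0 0.193 -0.159 0"}}

```text
t: 12.5
eef_pos: [0.1375, -0.7391, 0.7884]
tool_rot: [0.203, 0.977, 0.059, 0.04]
contact_force: [-0.3, 0.3, 0.9]
gripper_width: 0.601
grasp_force: 0.0
```

{"op": "send_rows", "data": {"deltas": "0 0.043 -0.025 0;0 0.086 -0.05 0;0 0.13 -0.075 0;0 0.173 -0.1 0;0 0.216 -0.125 0"}}

```text
t: 13.0
eef_pos: [0.1299, -0.7487, 0.8002]
tool_rot: [0.223, 0.972, 0.059, 0.043]
contact_force: [-0.5, 0.4, 0.6]
gripper_width: 0.599
grasp_force: 0.0
```

{"op": "send_rows", "data": {"deltas": "0 0.045 -0.022 0;0 0.09 -0.044 0;0 0.135 -0.066 0;0 0.18 -0.088 0;0 0.225 -0.11 0"}}

```text
t: 13.5
eef_pos: [0.1234, -0.7579, 0.8086]
tool_rot: [0.242, 0.968, 0.058, 0.045]
contact_force: [0.6, 0.2, -0.5]
gripper_width: 0.599
grasp_force: 0.0
```

```bash
python3 -c "
from h import *
plan(); pullrows(-85,60)"
```

```text
at [ 0.1234 -0.7579  0.8086] q [1.187, 0.643, 1.314, 0.242, -1.148, 1.915, 0.027]
toolz [ 0.115 -0.463 -0.879] tooly [ 0.091 -0.876  0.473]
-85 60 0.001 0.043 -0.026 0;0.003 0.085 -0.053 0;0.004 0.128 -0.079 0;0.005 0.170 -0.105 0;0.007 0.213 -0.131 0
```

```bash
cat > t4.py <<'E'
from sim import *
from h import bot
import sim
q0=np.array(bot.get_obs()['q'])
for w in (1.,2.):
  sim.W=w
  for el in (0,20,40,60,80):
    q=q0; e=np.radians(el);a=np.radians(-85);u=np.array([np.cos(a)*np.cos(e),np.sin(a)*np.cos(e),np.sin(e)])
    for c in range(6):
        for r in range(5):
            X,Rt=fk(q,P0,S0); q=step(q,X+u*.05,Rt)
    show(q,f'w{w} el{el}')
E
python3 t4.py
```

```text
w1.0 el0 P [ 0.142 -1.217  0.287] z [ 0.141 -0.735 -0.664] y [ 0.045 -0.665  0.746] q [1.32, 1.35, 1.25, 0.24, -1.37, 0.88, 0.14]
w1.0 el20 P [ 0.134 -1.137  0.549] z [ 0.147 -0.765 -0.627] y [ 0.038 -0.63   0.776] q [1.31, 1.09, 1.31, 0.24, -1.36, 1.1, 0.1]
w1.0 el40 P [ 0.121 -0.981  0.783] z [ 0.154 -0.778 -0.61 ] y [ 0.033 -0.612  0.79 ] q [1.27, 0.81, 1.31, 0.24, -1.27, 1.34, 0.07]
w1.0 el60 P [ 0.102 -0.76   0.959] z [ 0.16  -0.773 -0.614] y [ 0.033 -0.618  0.786] q [1.18, 0.52, 1.31, 0.24, -1.14, 1.62, 0.04]
w1.0 el80 P [ 0.083 -0.512  1.062] z [ 0.166 -0.765 -0.622] y [ 0.034 -0.626  0.779] q [0.88, 0.23, 1.31, 0.24, -0.82, 1.88, -0.02]
w2.0 el0 P [ 0.135 -1.154  0.249] z [ 0.124 -0.545 -0.829] y [ 0.08  -0.827  0.556] q [1.32, 1.34, 1.29, 0.24, -1.37, 1.15, 0.12]
w2.0 el20 P [ 0.126 -1.066  0.496] z [ 0.126 -0.554 -0.823] y [ 0.078 -0.821  0.565] q [1.31, 1.08, 1.31, 0.24, -1.32, 1.4, 0.09]
w2.0 el40 P [ 0.112 -0.911  0.717] z [ 0.128 -0.556 -0.821] y [ 0.078 -0.82   0.567] q [1.27, 0.81, 1.31, 0.24, -1.24, 1.65, 0.07]
w2.0 el60 P [ 0.094 -0.701  0.886] z [ 0.129 -0.552 -0.824] y [ 0.078 -0.822  0.563] q [1.19, 0.53, 1.31, 0.24, -1.12, 1.92, 0.04]
w2.0 el80 P [ 0.095 -0.563  0.955] z [ 0.137 -0.578 -0.804] y [ 0.074 -0.804  0.59 ] q [1.04, 0.23, 0.56, 0.38, -0.26, 1.92, -0.08]
```

{"op": "send_rows", "data": {"deltas": "0 0.4 -0.2 0;0 0.4 -0.2 0;0 0.4 -0.2 0;0 0.4 -0.2 0;0 0.4 -0.2 0"}}

```text
t: 14.0
eef_pos: [0.1121, -0.7534, 0.8263]
tool_rot: [0.259, 0.963, 0.057, 0.047]
contact_force: [0.1, 0.3, -0.7]
gripper_width: 0.598
grasp_force: 0.0
```

{"op": "send_rows", "data": {"deltas": "0 0.4 0 0;0 0.4 0 0;0 0.4 0 0;0 0.4 0 0;0 0.4 0 0"}}

```text
t: 14.5
eef_pos: [0.1015, -0.7618, 0.8177]
tool_rot: [0.255, 0.964, 0.058, 0.049]
contact_force: [-0.1, 0.6, -0.4]
gripper_width: 0.602
grasp_force: 0.0
```

```bash
python3 -c "
from h import *
plan(); pullrows(-85,50)"
```

```text
at [ 0.1015 -0.7618  0.8177] q [1.226, 0.651, 1.454, 0.242, -1.311, 1.915, 0.062]
toolz [ 0.125 -0.486 -0.865] tooly [ 0.088 -0.863  0.497]
-85 50 0.001 0.047 -0.017 0;0.002 0.094 -0.034 0;0.003 0.141 -0.052 0;0.003 0.188 -0.069 0;0.004 0.235 -0.086 0
```

```bash
cat > t5.py <<'E'
from sim import *
from h import bot
import sim
q0=np.array(bot.get_obs()['q'])
def tang(q,az,L=.05,mix=0,lat=0):
    X,_=fk(q,P0,S0); a=np.radians(az); o=np.array([np.cos(a),np.sin(a),0]); s=X-[0,0,.282]; r=s@o; h=s[2]
    u=np.array([*( -h*o[:2]),r])/np.hypot(r,h); out=(r*o+np.array([0,0,h]))/np.hypot(r,h)
    u=u+mix*out+lat*np.array([-o[1],o[0],0]); return u/np.linalg.norm(u)*L
if __name__=='__main__':
  for mix in(0,.6):
    sim.W=1.; q=q0
    for c in range(12):
        X,Rt=fk(q,P0,S0); u=tang(q,-85,mix=mix)
        for r in range(5):
            X,Rt=fk(q,P0,S0); q=step(q,X+u,Rt)
        if c%2: show(q,f'mix{mix} c{c}')
  M=fk(q0,P0,S0)[1].as_matrix(); 
  for m in(0,.6): print('tool-frame dir',(M.T@tang(q0,-85,mix=m)).round(3))
E
python3 t5.py
```

```text
mix0 c1 P [ 0.069 -0.408  0.959] z [ 0.146 -0.572 -0.807] y [ 0.074 -0.808  0.585] q [1.02, -0.1, 0.12, 0.69, 0.12, 1.92, -0.22]
mix0 c3 P [ 0.085 -0.228  0.992] z [ 0.182 -0.666 -0.724] y [ 0.053 -0.728  0.683] q [1.6, -0.34, -0.27, 0.78, -0.1, 1.92, -0.21]
mix0 c5 P [ 0.168 -0.166  1.036] z [ 0.243 -0.743 -0.623] y [ 0.026 -0.637  0.77 ] q [1.47, -0.34, -0.57, 0.66, 0.14, 1.92, -0.47]
mix0 c7 P [ 0.296 -0.033  1.015] z [ 0.344 -0.782 -0.52 ] y [-0.005 -0.555  0.832] q [1.28, -0.34, -1.15, 0.73, 0.6, 1.92, -0.92]
mix0 c9 P [0.332 0.136 0.865] z [ 0.471 -0.751 -0.462] y [-0.016 -0.531  0.847] q [0.83, -0.34, -1.41, 1.15, 0.82, 1.92, -1.53]
mix0 c11 P [0.251 0.218 0.683] z [ 0.564 -0.671 -0.482] y [ 0.016 -0.574  0.819] q [0.36, -0.34, -1.41, 1.56, 0.72, 1.92, -2.06]
mix0.6 c1 P [ 0.084 -0.553  0.967] z [ 0.143 -0.597 -0.79 ] y [ 0.07 -0.79  0.61] q [1.05, 0.22, 0.56, 0.37, -0.26, 1.92, -0.07]
mix0.6 c3 P [ 0.059 -0.372  1.045] z [ 0.178 -0.714 -0.677] y [ 0.044 -0.682  0.73 ] q [1.22, -0.09, -0.07, 0.49, 0.13, 1.92, -0.2]
mix0.6 c5 P [ 0.055 -0.175  1.085] z [ 0.205 -0.814 -0.544] y [ 0.012 -0.553  0.833] q [1.7, -0.34, -0.17, 0.55, -0.22, 1.92, -0.13]
mix0.6 c7 P [ 0.069 -0.106  1.15 ] z [ 0.241 -0.896 -0.372] y [-0.031 -0.39   0.92 ] q [1.77, -0.34, -0.13, 0.36, -0.35, 1.92, -0.17]
mix0.6 c9 P [ 0.067 -0.024  1.197] z [ 0.276 -0.943 -0.187] y [-0.079 -0.216  0.973] q [1.91, -0.34, 0.46, 0.24, -1.05, 1.92, -0.12]
mix0.6 c11 P [0.011 0.014 1.217] z [ 0.294 -0.953 -0.078] y [-0.11  -0.115  0.987] q [1.76, -0.34, 0.93, 0.24, -1.37, 1.91, -0.05]
tool-frame dir [ 0.004 -0.004 -0.05 ]
tool-frame dir [ 0.003  0.022 -0.045]
```

{"op": "send_rows", "data": {"deltas": "0 0.025 -0.043 0;0 0.05 -0.086 0;0 0.075 -0.13 0;0 0.1 -0.173 0;0 0.125 -0.216 0"}}

```text
t: 15.0
eef_pos: [0.0853, -0.6968, 0.8771]
tool_rot: [0.274, 0.959, 0.057, 0.051]
contact_force: [-0.4, -0.4, 0.2]
gripper_width: 0.604
grasp_force: 0.0
```

{"op": "send_rows", "data": {"deltas": "0 0.028 -0.041 0;0 0.056 -0.083 0;0 0.084 -0.124 0;0 0.112 -0.165 0;0 0.14 -0.207 0"}}

```text
t: 15.5
eef_pos: [0.0733, -0.6507, 0.9195]
tool_rot: [0.298, 0.951, 0.057, 0.053]
contact_force: [0.0, -0.6, 0.7]
gripper_width: 0.6
grasp_force: 0.0
```

{"op": "send_rows", "data": {"deltas": "0 0.031 -0.039 0;0 0.062 -0.078 0;0 0.093 -0.117 0;0 0.124 -0.156 0;0 0.155 -0.196 0"}}

```text
t: 16.0
eef_pos: [0.0618, -0.6176, 0.9531]
tool_rot: [0.323, 0.943, 0.054, 0.054]
contact_force: [0.7, -0.9, -0.3]
gripper_width: 0.604
grasp_force: 0.0
```

```bash
python3 -c "
from h import *
plan(); pullrows(-85,90); pullrows(-85,70)"
```

```text
at [ 0.0618 -0.6176  0.9531] q [1.268, 0.335, 0.462, 0.242, -0.358, 1.915, -0.04]
toolz [ 0.136 -0.604 -0.785] tooly [ 0.066 -0.785  0.616]
-85 90 0.003 0.031 -0.039 0;0.007 0.062 -0.079 0;0.010 0.092 -0.118 0;0.013 0.123 -0.157 0;0.017 0.154 -0.196 0
-85 70 0.002 0.042 -0.026 0;0.005 0.085 -0.053 0;0.007 0.127 -0.079 0;0.009 0.170 -0.106 0;0.011 0.212 -0.132 0
```

```bash
cat > t6.py <<'E'
from sim import *
from h import bot
import sim
sim.W=1.
q0=np.array(bot.get_obs()['q'])
def pull(q,az,el,n,v=3,t=''):
    e=np.radians(el);a=np.radians(az);u=.05*np.array([np.cos(a)*np.cos(e),np.sin(a)*np.cos(e),np.sin(e)])
    for c in range(n):
        for r in range(5):
            X,Rt=fk(q,P0,S0); q=step(q,X+u,Rt)
        if c%v==v-1: show(q,f'{t} az{az} el{el} c{c}')
    return q
if __name__=='__main__':
    for el in (50,65,80,88): pull(q0,-88,el,14,7)
E
python3 t6.py
```

```text
az-88 el50 c6 P [ 0.07  -0.895  0.962] z [ 0.154 -0.9   -0.407] y [-0.006 -0.413  0.911] q [1.29, 0.63, 1.31, 0.24, -1.26, 1.28, 0.09]
 az-88 el50 c13 P [ 0.069 -0.981  1.05 ] z [ 0.132 -0.991  0.023] y [-0.07   0.014  0.997] q [1.31, 0.71, 1.31, 0.24, -1.35, 0.77, 0.13]
 az-88 el65 c6 P [ 0.065 -0.699  1.078] z [ 0.162 -0.899 -0.407] y [-0.007 -0.413  0.911] q [1.17, 0.4, 1.31, 0.24, -1.11, 1.49, 0.05]
 az-88 el65 c13 P [ 0.065 -0.756  1.211] z [ 0.15  -0.987  0.062] y [-0.084  0.05   0.995] q [1.19, 0.43, 1.31, 0.24, -1.18, 0.98, 0.07]
 az-88 el80 c6 P [ 0.059 -0.484  1.144] z [ 0.171 -0.893 -0.415] y [-0.007 -0.423  0.906] q [0.72, 0.14, 1.31, 0.24, -0.65, 1.7, -0.02]
 az-88 el80 c13 P [ 0.061 -0.495  1.3  ] z [ 0.174 -0.982  0.069] y [-0.094  0.053  0.994] q [0.61, 0.11, 1.31, 0.24, -0.54, 1.22, -0.04]
 az-88 el88 c6 P [ 0.058 -0.429  1.154] z [ 0.18  -0.893 -0.413] y [-0.009 -0.421  0.907] q [-0.01, 0.02, 1.46, 0.24, -0.08, 1.75, -0.09]
 az-88 el88 c13 P [ 0.06  -0.456  1.305] z [ 0.195 -0.979  0.066] y [-0.103  0.046  0.994] q [0.01, 0.02, 1.46, 0.24, -0.09, 1.26, -0.09]
```

{"op": "send_rows", "data": {"deltas": "0 0.246 -0.171 0;0 0.246 -0.171 0;0 0.246 -0.171 0;0 0.246 -0.171 0;0 0.246 -0.171 0"}}

```text
t: 16.5
eef_pos: [0.0556, -0.6104, 0.9697]
tool_rot: [0.342, 0.937, 0.052, 0.055]
contact_force: [-0.4, -0.7, 0.5]
gripper_width: 0.601
grasp_force: 0.0
```

{"op": "send_rows", "data": {"deltas": "0 0.257 -0.155 0;0 0.257 -0.155 0;0 0.257 -0.155 0;0 0.257 -0.155 0;0 0.257 -0.155 0"}}

```text
t: 17.0
eef_pos: [0.0521, -0.6043, 0.9847]
tool_rot: [0.36, 0.93, 0.053, 0.058]
contact_force: [-1.1, 0.1, -0.2]
gripper_width: 0.598
grasp_force: 0.0
```

{"op": "send_rows", "data": {"deltas": "0 0.267 -0.136 0;0 0.267 -0.136 0;0 0.267 -0.136 0;0 0.267 -0.136 0;0 0.267 -0.136 0"}}

```text
t: 17.5
eef_pos: [0.0468, -0.5996, 0.9982]
tool_rot: [0.377, 0.923, 0.052, 0.059]
contact_force: [-0.5, -0.8, 0.8]
gripper_width: 0.603
grasp_force: 0.0
```

```bash
python3 -c "
from h import *
plan(); pullrows(-85,75,.06)"
```

```text
at [ 0.0468 -0.5996  0.9982] q [1.174, 0.376, 1.453, 0.242, -1.217, 1.915, 0.075]
toolz [ 0.148 -0.689 -0.709] tooly [ 0.051 -0.711  0.701]
-85 75 0.003 0.052 -0.030 0;0.006 0.103 -0.060 0;0.010 0.155 -0.091 0;0.013 0.207 -0.121 0;0.016 0.259 -0.151 0
```

{"op": "send_rows", "data": {"deltas": "0 0.197 -0.226 0;0 0.197 -0.226 0;0 0.197 -0.226 0;0 0.197 -0.226 0;0 0.197 -0.226 0"}}

```text
t: 18.0
eef_pos: [0.0334, -0.5362, 1.0338]
tool_rot: [0.396, 0.915, 0.051, 0.06]
contact_force: [0.0, -0.3, -0.2]
gripper_width: 0.597
grasp_force: 0.0
```

{"op": "send_rows", "data": {"deltas": "0 0.208 -0.216 0;0 0.208 -0.216 0;0 0.208 -0.216 0;0 0.208 -0.216 0;0 0.208 -0.216 0"}}

```text
t: 18.5
eef_pos: [0.0235, -0.4892, 1.0596]
tool_rot: [0.415, 0.906, 0.05, 0.062]
contact_force: [0.8, 0.2, -0.5]
gripper_width: 0.598
grasp_force: 0.0
```

{"op": "send_rows", "data": {"deltas": "0 0.219 -0.204 0;0 0.219 -0.204 0;0 0.219 -0.204 0;0 0.219 -0.204 0;0 0.219 -0.204 0"}}

```text
t: 19.0
eef_pos: [0.0147, -0.4547, 1.0803]
tool_rot: [0.435, 0.897, 0.047, 0.062]
contact_force: [0.3, -0.2, -0.1]
gripper_width: 0.597
grasp_force: 0.0
```

```bash
python3 -c "
from h import *
plan(); pullrows(-85,75,.06)"
```

```text
at [ 0.0147 -0.4547  1.0803] q [1.028, 0.11, 0.847, 0.241, -0.467, 1.915, -0.007]
toolz [ 0.152 -0.775 -0.614] tooly [ 0.03  -0.617  0.786]
-85 75 0.003 0.055 -0.023 0;0.007 0.110 -0.047 0;0.010 0.165 -0.070 0;0.013 0.221 -0.093 0;0.016 0.276 -0.117 0
```

{"op": "send_rows", "data": {"deltas": "0 0.26 -0.15 0;0 0.26 -0.15 0;0 0.26 -0.15 0;0 0.26 -0.15 0;0 0.26 -0.15 0"}}

```text
t: 19.5
eef_pos: [0.0116, -0.4516, 1.0919]
tool_rot: [0.451, 0.889, 0.046, 0.063]
contact_force: [0.4, -0.5, 0.2]
gripper_width: 0.597
grasp_force: 0.0
```

{"op": "send_rows", "data": {"deltas": "0 0.265 -0.141 0;0 0.265 -0.141 0;0 0.265 -0.141 0;0 0.265 -0.141 0;0 0.265 -0.141 0"}}

```text
t: 20.0
eef_pos: [0.0026, -0.4362, 1.1025]
tool_rot: [0.464, 0.882, 0.047, 0.066]
contact_force: [0.4, 0.6, 0.9]
gripper_width: 0.594
grasp_force: 0.0
```

{"op": "send_rows", "data": {"deltas": "0 0.27 -0.129 0;0 0.27 -0.129 0;0 0.27 -0.129 0;0 0.27 -0.129 0;0 0.27 -0.129 0"}}

```text
t: 20.5
eef_pos: [-0.0132, -0.4213, 1.1107]
tool_rot: [0.473, 0.877, 0.047, 0.068]
contact_force: [1.4, -0.3, -0.1]
gripper_width: 0.601
grasp_force: 0.0
```

{"op": "send_rows", "data": {"deltas": "0 0.276 -0.117 0;0 0.276 -0.117 0;0 0.276 -0.117 0;0 0.276 -0.117 0;0 0.276 -0.117 0"}}

```text
t: 21.0
eef_pos: [-0.03, -0.413, 1.1168]
tool_rot: [0.482, 0.872, 0.048, 0.071]
contact_force: [0.7, -0.8, -0.3]
gripper_width: 0.6
grasp_force: 0.0
```

```bash
python3 -c "
from h import *
plan(); pullrows(-85,80,.06)"
```

```text
at [-0.03   -0.413   1.1168] q [1.041, 0.102, 1.454, 0.242, -1.051, 1.915, 0.106]
toolz [ 0.17  -0.834 -0.525] tooly [ 0.015 -0.53   0.848]
-85 80 0.004 0.056 -0.022 0;0.008 0.111 -0.044 0;0.012 0.167 -0.067 0;0.016 0.222 -0.089 0;0.019 0.278 -0.111 0
```

```bash
cat > t7.py <<'E'
from t6 import *
sim.W=1.4
q=q0
for t in ((.3,-.5,.8),(.6,-.1,.6),(.62,.3,.55),(.55,.45,.5)):
    q,_=world_move(q,np.array(t),tail=4); show(q,str(t)); X,_=fk(q,P0,S0,True); print('      elbow,wrist',X[2].round(2),X[3].round(2))
qL=q
for az,el in ((60,-60),(90,-45),(90,0),(45,0),(90,-80),(135,-30),(90,30)):
    q=pull(qL,az,el,4,4,'L'); X,_=fk(q,P0,S0,True); print('      elbow,wrist',X[2].round(2),X[3].round(2))
E
python3 t7.py
```

```text
(0.3, -0.5, 0.8) P [ 0.3 -0.5  0.8] z [ 0.168 -0.815 -0.554] y [ 0.021 -0.559  0.829] q [-0.2, -0.31, 0.51, 1.45, 0.97, 1.38, -1.02]
      elbow,wrist [-0.16 -0.08  0.8 ] [ 0.25 -0.24  0.97]
(0.6, -0.1, 0.6) P [ 0.6 -0.1  0.6] z [ 0.168 -0.815 -0.554] y [ 0.021 -0.559  0.829] q [-0.45, 0.17, 0.08, 1.49, 0.95, 1.66, -1.84]
      elbow,wrist [ 0.1  -0.    0.82] [0.55 0.16 0.77]
(0.62, 0.3, 0.55) P [0.62 0.3  0.55] z [ 0.168 -0.815 -0.554] y [ 0.021 -0.559  0.829] q [-1.18, 0.7, 0.72, 0.97, 0.51, 1.92, -1.87]
      elbow,wrist [0.17 0.3  0.7 ] [0.57 0.56 0.72]
(0.55, 0.45, 0.5) P [0.546 0.427 0.485] z [ 0.181 -0.812 -0.554] y [ 0.022 -0.56   0.828] q [-1.47, 1.07, 1.44, 0.94, -0.07, 1.92, -1.67]
      elbow,wrist [0.08 0.46 0.56] [0.49 0.68 0.66]
L az60 el-60 c3 P [ 0.589  0.527 -0.309] z [ 0.23  -0.776 -0.587] y [ 0.031 -0.597  0.802] q [-1.14, 1.99, 1.31, 0.24, -0.68, 1.71, -2.44]
      elbow,wrist [0.24 0.44 0.08] [ 0.52  0.77 -0.12]
L az90 el-45 c3 P [ 0.4    0.666 -0.231] z [ 0.25  -0.759 -0.602] y [ 0.037 -0.614  0.789] q [-1.38, 1.9, 1.31, 0.24, -0.78, 1.89, -2.56]
      elbow,wr
[... 288 characters left out ...]
y [ 0.032 -0.59   0.807] q [-0.95, 1.43, 1.31, 0.24, -0.32, 1.86, -1.9]
      elbow,wrist [0.34 0.42 0.37] [0.7  0.72 0.42]
L az90 el-80 c3 P [ 0.486  0.498 -0.427] z [ 0.192 -0.8   -0.569] y [ 0.025 -0.575  0.818] q [-1.23, 2.1, 1.08, 0.26, -0.56, 1.67, -2.59]
      elbow,wrist [0.19 0.44 0.02] [ 0.43  0.75 -0.25]
L az135 el-30 c3 P [-0.031  0.698 -0.129] z [ 0.22  -0.764 -0.607] y [ 0.038 -0.615  0.788] q [-1.91, 1.57, 0.59, 0.65, -0.41, 1.92, -2.96]
      elbow,wrist [-0.14  0.53  0.29] [-0.1   0.94  0.06]
L az90 el30 c3 P [0.481 0.537 0.512] z [ 0.384 -0.743 -0.548] y [ 0.03  -0.583  0.812] q [-1.6, 1.07, 1.45, 0.84, -0.08, 1.92, -1.74]
      elbow,wrist [0.02 0.47 0.56] [0.36 0.77 0.68]
```

```bash
cat > sim2.py <<'E'
from sim import *
L2=np.array([-2.96,-.34,-1.41,.24,-1.37,.17,-2.96])+.005; H2=np.array([2.96,2.1,1.46,2.44,4.51,1.92,2.96])-.005
def err(q,pos,Rt,w):
    X,Q=fk(q,P0,S0); return np.r_[pos-X,w*(Rt*Q.inv()).as_rotvec()]
def jac(q,w):
    J=np.zeros((6,7)); X,Q=fk(q,P0,S0)
    for i in range(7):
        d=q.copy(); d[i]+=1e-5; X2,Q2=fk(d,P0,S0); J[:,i]=np.r_[(X2-X)/1e-5,w*(Q2*Q.inv()).as_rotvec()/1e-5]
    return J
def row(q,pos,Rt,w=1.,lam=.05,it=20,active=False):
    g=q.copy()
    for _ in range(it):
        e=err(g,pos,Rt,w); J=jac(g,w)
        fr=np.ones(7,bool)
        for _ in range(3):
            Jf=J[:,fr]; dq=np.zeros(7); dq[fr]=Jf.T@np.linalg.solve(Jf@Jf.T+lam**2*np.eye(6),e)
            if not active: break
            bad=fr&(((g+dq)<L2-1e-9)|((g+dq)>H2+1e-9))
            if not bad.any(): break
            fr&=~bad
        m=abs(dq).max(); dq*=min(1,.2/max(m,1e-9)); g=np.clip(g+dq,L2,H2)
    s=max(1,(abs(g-q)/SP).max()); return q+(g-q)/s
def call(q,delta,n=5,**k):
    X0,R0=fk(q,P0,S0); T=X0+R0.apply(delta)
    for _ in range(n):
        X,_r=fk(q,P0,S0); v=T-X; L=np.linalg.norm(v); q=row(q,X+v*min(1,.05/L),R0 if k.pop('keepR',0) else R0,**k)
    return q
E
cat > t8.py <<'E'
from sim2 import *
tests=[([.698,.359,.951,.965,-.352,1.752,.048],[(0,.164,-.188),(0,.216,-.125)],[1.187,.537,.419,.347,-.302,1.915,-.091]),
([1.268,.335,.462,.242,-.358,1.915,-.04],[(0,.246,-.171),(0,.257,-.155),(0,.267,-.136)],[1.174,.376,1.453,.242,-1.217,1.915,.075]),
([1.174,.376,1.453,.242,-1.217,1.915,.075],[(0,.197,-.226),(0,.208,-.216),(0,.219,-.204)],[1.028,.11,.847,.241,-.467,1.915,-.007]),
([1.028,.11,.847,.241,-.467,1.915,-.007],[(0,.26,-.15),(0,.265,-.141),(0,.27,-.129),(0,.276,-.117)],[1.041,.102,1.454,.242,-1.051,1.915,.106])]
if __name__=='__main__':
  for a,cs,b in tests: show(np.array(b),'REAL')
  for k in (dict(w=1.,lam=.05),dict(w=1.,lam=.05,it=3),dict(w=.5,lam=.05),dict(w=.3,lam=.1),dict(w=1.,lam=.05,active=True),dict(w=.5,lam=.05,active=True)):
    print(k)
    for a,cs,b in tests:
        q=np.array(a)
        for c in cs: q=call(q,np.array(c),**k)
        show(q,'  ')
E
python3 t8.py
```

```text
REAL P [ 0.146 -0.73   0.768] z [ 0.094 -0.342 -0.935] y [ 0.106 -0.93   0.351] q [1.19, 0.54, 0.42, 0.35, -0.3, 1.92, -0.09]
REAL P [ 0.047 -0.599  0.997] z [ 0.148 -0.689 -0.71 ] y [ 0.051 -0.711  0.701] q [1.17, 0.38, 1.45, 0.24, -1.22, 1.92, 0.08]
REAL P [ 0.014 -0.453  1.079] z [ 0.152 -0.775 -0.613] y [ 0.03  -0.617  0.787] q [1.03, 0.11, 0.85, 0.24, -0.47, 1.92, -0.01]
REAL P [-0.031 -0.411  1.116] z [ 0.17  -0.834 -0.524] y [ 0.015 -0.53   0.848] q [1.04, 0.1, 1.45, 0.24, -1.05, 1.92, 0.11]
{'w': 1.0, 'lam': 0.05}
   P [-0.113 -0.901  0.467] z [ 0.177 -0.103 -0.979] y [-0.18  -0.981  0.071] q [1.6, 1.01, 0.92, 0.24, -1.03, 1.91, -0.01]
   P [-0.508 -0.749  0.54 ] z [ 0.328 -0.425 -0.844] y [-0.394 -0.873  0.287] q [2.19, 0.97, 0.87, 0.24, -1.37, 1.89, 0.25]
   P [-0.667 -0.531  0.65 ] z [ 0.319 -0.674 -0.666] y [-0.437 -0.728  0.528] q [2.61, 0.88, 0.53, 0.24, -1.37, 1.92, 0.44]
   P [-0.732 -0.537  0.544] z [ 0.359 -0.699 -0.618] y [-0.527 -0.699  0.484] q [2.66, 1.01, 0.46, 0.24, -1.37, 1.86, 0.46]
{'w': 1.0, 'lam': 0.05, 'it': 3}
   P [-0.099 -0.908  0.478] z [ 0.163 -0.13
[... 1861 characters left out ...]
1.27, 0.15, 0.39, 0.24, -0.27, 1.92, -0.03]
   P [ 0.002 -0.442  1.097] z [ 0.155 -0.807 -0.569] y [ 0.021 -0.573  0.819] q [0.93, 0.14, 1.45, 0.24, -0.94, 1.92, 0.07]
{'w': 0.5, 'lam': 0.05, 'active': True}
   P [ 0.142 -0.731  0.742] z [ 0.077 -0.314 -0.946] y [ 0.116 -0.94   0.321] q [1.05, 0.54, 0.81, 0.48, -0.54, 1.88, 0.02]
   P [ 0.036 -0.576  1.016] z [ 0.151 -0.711 -0.687] y [ 0.046 -0.689  0.724] q [1.16, 0.34, 1.45, 0.24, -1.2, 1.92, 0.08]
   P [ 0.012 -0.44   1.094] z [ 0.156 -0.799 -0.581] y [ 0.026 -0.585  0.811] q [0.87, 0.12, 1.33, 0.24, -0.77, 1.92, 0.04]
   P [ 0.002 -0.428  1.154] z [ 0.156 -0.898 -0.412] y [-0.007 -0.418  0.908] q [0.5, 0.03, 1.33, 0.24, -0.41, 1.75, 0.0]
```

```bash
cat > t9.py <<'E'
from sim2 import *
from h import bot
q0=np.array(bot.get_obs()['q'])
K=dict(w=.7,lam=.05,active=True)
for el,lat in ((50,0),(65,0),(80,0),(65,.3),(65,-.3)):
    q=q0; a=np.radians(-85)
    for c in range(24):
        e=np.radians(el); u=np.array([np.cos(a)*np.cos(e),np.sin(a)*np.cos(e),np.sin(e)])+lat*np.array([1,0,0])
        M=fk(q,P0,S0)[1]; q=call(q,M.inv().apply(u)*.3,n=1,**K)
        if c%8==7: show(q,f'el{el} lat{lat} {c}')
E
python3 t9.py
```

```text
el50 lat0 7 P [ 0.01  -0.597  1.133] z [ 0.167 -0.918 -0.359] y [-0.016 -0.367  0.93 ] q [1.2, 0.27, 1.3, 0.24, -1.12, 1.56, 0.09]
el50 lat0 15 P [ 0.039 -0.735  1.147] z [ 0.158 -0.973 -0.167] y [-0.049 -0.177  0.983] q [1.24, 0.41, 1.31, 0.24, -1.2, 1.24, 0.09]
el50 lat0 23 P [ 0.06  -0.831  1.16 ] z [ 0.146 -0.989  0.026] y [-0.078  0.015  0.997] q [1.25, 0.52, 1.31, 0.24, -1.26, 0.94, 0.1]
el65 lat0 7 P [ 0.004 -0.518  1.16 ] z [ 0.167 -0.924 -0.345] y [-0.019 -0.353  0.935] q [1.07, 0.18, 1.31, 0.24, -0.98, 1.62, 0.07]
el65 lat0 15 P [ 0.03  -0.601  1.207] z [ 0.16  -0.977 -0.143] y [-0.053 -0.153  0.987] q [1.1, 0.25, 1.31, 0.24, -1.04, 1.34, 0.06]
el65 lat0 23 P [ 0.047 -0.661  1.252] z [ 0.149 -0.987  0.062] y [-0.085  0.049  0.995] q [1.13, 0.32, 1.31, 0.24, -1.09, 1.08, 0.06]
el80 lat0 7 P [-0.003 -0.434  1.176] z [ 0.168 -0.925 -0.341] y [-0.019 -0.349  0.937] q [0.55, 0.03, 1.37, 0.24, -0.5, 1.68, 0.02]
el80 lat0 15 P [ 0.017 -0.457  1.241] z [ 0.163 -0.977 -0.135] y [-0.055 -0.146  0.988] q [0.39, 0.03, 1.31, 0.24, -0.3, 1.46, -0.03]
el80 lat0 23 P [ 0.031 -0.474  1.306]
[... 214 characters left out ...]
0.62, 1.6, -0.06]
el65 lat0.3 15 P [ 0.197 -0.591  1.195] z [ 0.197 -0.968 -0.158] y [-0.055 -0.172  0.984] q [0.64, 0.28, 1.31, 0.24, -0.61, 1.32, -0.14]
el65 lat0.3 23 P [ 0.268 -0.647  1.229] z [ 0.221 -0.974  0.043] y [-0.097  0.022  0.995] q [0.65, 0.37, 1.31, 0.24, -0.63, 1.04, -0.19]
el65 lat-0.3 7 P [-0.094 -0.513  1.151] z [ 0.155 -0.925 -0.348] y [-0.017 -0.354  0.935] q [1.54, 0.2, 1.19, 0.24, -1.29, 1.66, 0.19]
el65 lat-0.3 15 P [-0.142 -0.593  1.19 ] z [ 0.121 -0.981 -0.15 ] y [-0.046 -0.156  0.987] q [1.69, 0.27, 1.02, 0.24, -1.29, 1.38, 0.24]
el65 lat-0.3 23 P [-0.178 -0.652  1.231] z [ 0.073 -0.996  0.05 ] y [-0.066  0.046  0.997] q [1.74, 0.33, 0.93, 0.24, -1.29, 1.12, 0.27]
```

{"op": "send_rows", "data": {"deltas": "-0.045 0.3 0 0"}}

```text
t: 21.1
eef_pos: [-0.0345, -0.4331, 1.1228]
tool_rot: [0.496, 0.864, 0.046, 0.071]
contact_force: [-0.4, -0.6, 0.2]
gripper_width: 0.603
grasp_force: 0.0
```

{"op": "send_rows", "data": {"deltas": "-0.045 0.3 0 0"}}

```text
t: 21.2
eef_pos: [-0.0361, -0.4545, 1.128]
tool_rot: [0.509, 0.857, 0.046, 0.072]
contact_force: [0.7, -0.9, 0.6]
gripper_width: 0.6
grasp_force: 0.0
```

{"op": "send_rows", "data": {"deltas": "-0.045 0.3 0 0"}}

```text
t: 21.3
eef_pos: [-0.0399, -0.473, 1.1336]
tool_rot: [0.522, 0.849, 0.044, 0.072]
contact_force: [0.8, -0.1, 0.1]
gripper_width: 0.599
grasp_force: 0.0
```

{"op": "send_rows", "data": {"deltas": "-0.045 0.3 0 0"}}

```text
t: 21.4
eef_pos: [-0.0439, -0.4892, 1.1399]
tool_rot: [0.535, 0.841, 0.042, 0.072]
contact_force: [0.5, -0.3, -0.0]
gripper_width: 0.6
grasp_force: 0.0
```

{"op": "send_rows", "data": {"deltas": "-0.045 0.3 0 0"}}

```text
t: 21.5
eef_pos: [-0.0478, -0.5034, 1.1468]
tool_rot: [0.549, 0.832, 0.04, 0.071]
contact_force: [0.5, -0.3, 0.4]
gripper_width: 0.599
grasp_force: 0.0
```

{"op": "send_rows", "data": {"deltas": "-0.045 0.3 0.02 0"}}

```text
t: 21.6
eef_pos: [-0.0513, -0.5181, 1.1538]
tool_rot: [0.562, 0.823, 0.039, 0.071]
contact_force: [0.2, -0.5, -0.4]
gripper_width: 0.605
grasp_force: 0.0
```

{"op": "send_rows", "data": {"deltas": "-0.045 0.3 0.02 0"}}

```text
t: 21.7
eef_pos: [-0.0548, -0.5318, 1.1608]
tool_rot: [0.576, 0.814, 0.037, 0.071]
contact_force: [-0.3, 0.8, -0.2]
gripper_width: 0.6
grasp_force: 0.0
```

{"op": "send_rows", "data": {"deltas": "-0.045 0.3 0.04 0"}}

```text
t: 21.8
eef_pos: [-0.0581, -0.5459, 1.1679]
tool_rot: [0.589, 0.804, 0.035, 0.07]
contact_force: [0.5, -1.0, -0.7]
gripper_width: 0.598
grasp_force: 0.0
```

```bash
python3 -c "
from h import *
plan()"
```

```text
at [-0.0581 -0.5459  1.1679] q [1.397, 0.224, 1.291, 0.242, -1.27, 1.577, 0.154]
toolz [ 0.155 -0.942 -0.296] tooly [-0.026 -0.304  0.952]
```

{"op": "send_rows", "data": {"deltas": "-0.09 0.3 0.04 0"}}

```text
t: 21.9
eef_pos: [-0.0672, -0.5592, 1.174]
tool_rot: [0.602, 0.795, 0.034, 0.07]
contact_force: [0.0, 0.8, -0.4]
gripper_width: 0.594
grasp_force: 0.0
```

{"op": "send_rows", "data": {"deltas": "-0.09 0.3 0.04 0"}}

```text
t: 22.0
eef_pos: [-0.0778, -0.5705, 1.1804]
tool_rot: [0.615, 0.785, 0.032, 0.07]
contact_force: [-0.2, -0.1, -0.3]
gripper_width: 0.598
grasp_force: 0.0
```

{"op": "send_rows", "data": {"deltas": "-0.09 0.3 0.06 0"}}

```text
t: 22.1
eef_pos: [-0.0878, -0.5824, 1.1868]
tool_rot: [0.627, 0.775, 0.029, 0.068]
contact_force: [-0.0, 0.7, -0.2]
gripper_width: 0.599
grasp_force: 0.0
```

{"op": "send_rows", "data": {"deltas": "-0.09 0.3 0.06 0"}}

```text
t: 22.2
eef_pos: [-0.097, -0.593, 1.1933]
tool_rot: [0.64, 0.765, 0.027, 0.067]
contact_force: [-0.7, -0.3, 0.7]
gripper_width: 0.603
grasp_force: 0.0
```

{"op": "send_rows", "data": {"deltas": "-0.09 0.3 0.06 0"}}

```text
t: 22.3
eef_pos: [-0.1059, -0.6014, 1.2004]
tool_rot: [0.652, 0.755, 0.024, 0.067]
contact_force: [0.1, -0.5, -0.4]
gripper_width: 0.598
grasp_force: 0.0
```

{"op": "send_rows", "data": {"deltas": "-0.09 0.3 0.08 0"}}

```text
t: 22.4
eef_pos: [-0.1144, -0.6103, 1.2075]
tool_rot: [0.665, 0.744, 0.022, 0.065]
contact_force: [-0.8, 0.5, -0.2]
gripper_width: 0.603
grasp_force: 0.0
```

{"op": "send_rows", "data": {"deltas": "-0.09 0.3 0.08 0"}}

```text
t: 22.5
eef_pos: [-0.1229, -0.6182, 1.2145]
tool_rot: [0.677, 0.733, 0.019, 0.064]
contact_force: [-0.2, -0.5, 0.2]
gripper_width: 0.596
grasp_force: 0.0
```

{"op": "send_rows", "data": {"deltas": "-0.09 0.3 0.08 0"}}

```text
t: 22.6
eef_pos: [-0.1314, -0.6241, 1.2219]
tool_rot: [0.689, 0.722, 0.017, 0.063]
contact_force: [0.1, 1.2, 0.2]
gripper_width: 0.599
grasp_force: 0.0
```

```bash
cat > t10.py <<'E'
from sim2 import *
from h import bot,plan
plan()
K=dict(w=.7,lam=.05,active=True)
def wm(q,t):
    X,R0=fk(q,P0,S0); n=int(np.ceil(np.linalg.norm(np.array(t)-X)/.225))
    for i in range(n+1):
        X,R0=fk(q,P0,S0); d=np.array(t)-X; L=np.linalg.norm(d)
        if L<1e-3: break
        q=call(q,R0.inv().apply(d*min(1,.225/L)),**K)
    show(q,str(t)); X,_=fk(q,P0,S0,True); print('      elbow,wrist',X[2].round(2),X[3].round(2)); return q
if __name__=='__main__':
    import sys
    for W in (((.3,-.5,.7),(.6,-.1,.5),(.65,.3,.4),(.565,.38,.25),(.565,.38,.117),(.575,.29,.117),(.575,.29,.22)),
          ((.35,-.5,.8),(.6,-.1,.7),(.65,.2,.5),(.58,.38,.3),(.565,.38,.117),(.575,.29,.117),(.575,.29,.22))):
        q=np.array(bot.get_obs()['q'])
        for t in W: q=wm(q,t)
        print()
E
python3 t10.py
```

```text
at [-0.1314 -0.6241  1.2219] q [1.639, 0.301, 1.109, 0.242, -1.366, 1.261, 0.233]
toolz [ 0.114 -0.993 -0.044] tooly [-0.062 -0.051  0.997]
(0.3, -0.5, 0.7) P [ 0.3 -0.5  0.7] z [ 0.087 -0.994 -0.063] y [-0.096 -0.071  0.993] q [1.07, -0.25, -0.51, 1.99, 1.53, 0.88, -1.87]
      elbow,wrist [-0.1   0.09  0.81] [ 0.27 -0.19  0.72]
(0.6, -0.1, 0.5) P [ 0.6 -0.1  0.5] z [ 0.087 -0.994 -0.067] y [-0.095 -0.075  0.993] q [-0.3, 0.42, -0.2, 1.74, 1.35, 1.91, -2.31]
      elbow,wrist [0.23 0.02 0.78] [0.57 0.21 0.52]
(0.65, 0.3, 0.4) P [0.65 0.3  0.4 ] z [ 0.087 -0.994 -0.067] y [-0.095 -0.075  0.993] q [-1.18, 1.06, 0.78, 1.08, 0.68, 1.91, -2.04]
      elbow,wrist [0.22 0.42 0.56] [0.62 0.61 0.42]
(0.565, 0.38, 0.25) P [0.565 0.38  0.25 ] z [ 0.087 -0.994 -0.067] y [-0.095 -0.075  0.993] q [-1.35, 1.26, 0.86, 1.11, 0.4, 1.91, -2.16]
      elbow,wrist [0.15 0.49 0.46] [0.54 0.69 0.27]
(0.565, 0.38, 0.117) P [0.565 0.38  0.117] z [ 0.087 -0.994 -0.067] y [-0.095 -0.075  0.993] q [-1.32, 1.42, 0.8, 1.06, 0.3, 1.87, -2.28]
      elbow,wrist [0.17 0.51 0.38] [0.54 0.69 0.14]
(0.575, 0.29, 0.117
[... 989 characters left out ...]
4] y [-0.11  -0.083  0.991] q [-1.36, 1.27, 1.0, 1.07, 0.36, 1.92, -2.05]
      elbow,wrist [0.15 0.49 0.46] [0.55 0.69 0.32]
(0.565, 0.38, 0.117) P [0.565 0.38  0.117] z [ 0.081 -0.994 -0.074] y [-0.11  -0.083  0.991] q [-1.35, 1.46, 0.91, 1.06, 0.22, 1.85, -2.24]
      elbow,wrist [0.16 0.52 0.36] [0.54 0.69 0.14]
(0.575, 0.29, 0.117) P [0.575 0.29  0.117] z [ 0.081 -0.994 -0.074] y [-0.11  -0.083  0.991] q [-1.36, 1.41, 0.92, 1.29, 0.24, 1.66, -2.26]
      elbow,wrist [0.15 0.51 0.38] [0.55 0.6  0.14]
(0.575, 0.29, 0.22) P [0.575 0.29  0.22 ] z [ 0.081 -0.994 -0.074] y [-0.11  -0.083  0.991] q [-1.39, 1.29, 0.98, 1.33, 0.32, 1.69, -2.18]
      elbow,wrist [0.13 0.5  0.45] [0.55 0.6  0.24]
```

{"op": "send_rows", "data": {"deltas": "-0.02 0.3 0.08 0"}}

```text
t: 22.7
eef_pos: [-0.1311, -0.6279, 1.2312]
tool_rot: [0.7, 0.711, 0.013, 0.061]
contact_force: [1.4, 0.0, -0.9]
gripper_width: 0.601
grasp_force: 0.0
```

{"op": "send_rows", "data": {"deltas": "-0.02 0.3 0.08 0"}}

```text
t: 22.8
eef_pos: [-0.1281, -0.6292, 1.2422]
tool_rot: [0.712, 0.7, 0.011, 0.06]
contact_force: [0.6, 0.9, 0.8]
gripper_width: 0.598
grasp_force: 0.0
```

```bash
python3 -c "
from h import *
plan()
p=np.array(bot.get_obs()['eef_pos'])
rows(np.array([.3,-.5,.7])-p)"
```

```text
at [-0.1281 -0.6292  1.2422] q [1.613, 0.304, 1.129, 0.242, -1.366, 1.19, 0.227]
toolz [ 0.1   -0.995  0.02 ] tooly [-0.07   0.013  0.997]
0.025 -0.036 -0.006 0;0.050 -0.071 -0.012 0;0.075 -0.107 -0.018 0;0.100 -0.142 -0.024 0;0.125 -0.178 -0.030 0
0.025 -0.036 -0.006 0;0.050 -0.071 -0.012 0;0.075 -0.107 -0.018 0;0.100 -0.142 -0.024 0;0.125 -0.178 -0.030 0
0.025 -0.036 -0.006 0;0.050 -0.071 -0.012 0;0.075 -0.107 -0.018 0;0.100 -0.142 -0.024 0;0.125 -0.178 -0.030 0
0.025 -0.036 -0.006 0
```

{"op": "send_rows", "data": {"deltas": "0.025 -0.036 -0.006 0;0.05 -0.071 -0.012 0;0.075 -0.107 -0.018 0;0.1 -0.142 -0.024 0;0.125 -0.178 -0.03 0"}}

```text
t: 23.3
eef_pos: [-0.0846, -0.5879, 1.2458]
tool_rot: [0.719, 0.692, -0.009, 0.061]
contact_force: [-2.0, 0.0, -0.3]
gripper_width: 0.599
grasp_force: 0.0
```

{"op": "send_rows", "data": {"deltas": "0.025 -0.036 -0.006 0;0.05 -0.071 -0.012 0;0.075 -0.107 -0.018 0;0.1 -0.142 -0.024 0;0.125 -0.178 -0.03 0"}}

```text
t: 23.8
eef_pos: [-0.036, -0.58, 1.1454]
tool_rot: [0.72, 0.691, -0.009, 0.061]
contact_force: [-4.2, -2.4, -0.2]
gripper_width: 0.593
grasp_force: 0.0
```

{"op": "send_rows", "data": {"deltas": "0.025 -0.036 -0.006 0;0.05 -0.071 -0.012 0;0.075 -0.107 -0.018 0;0.1 -0.142 -0.024 0;0.125 -0.178 -0.03 0"}}

```text
t: 24.3
eef_pos: [0.0953, -0.5596, 0.9999]
tool_rot: [0.719, 0.693, -0.011, 0.061]
contact_force: [0.6, 1.1, 1.8]
gripper_width: 0.599
grasp_force: 0.0
```

```bash
python3 -c "
from h import *
plan()
p=np.array(bot.get_obs()['eef_pos'])
rows(np.array([.6,-.1,.5])-p,(.04,.4,-.1))"
```

```text
at [ 0.0953 -0.5596  0.9999] q [1.449, -0.337, -0.225, 1.494, 0.633, 0.465, -0.747]
toolz [ 0.068 -0.997  0.041] tooly [-0.103  0.033  0.994]
0.025 -0.028 -0.023 0;0.051 -0.056 -0.047 0;0.076 -0.084 -0.070 0;0.102 -0.112 -0.093 0;0.127 -0.140 -0.117 0
0.025 -0.028 -0.023 0;0.051 -0.056 -0.047 0;0.076 -0.084 -0.070 0;0.102 -0.112 -0.093 0;0.127 -0.140 -0.117 0
0.025 -0.028 -0.023 0;0.051 -0.056 -0.047 0;0.076 -0.084 -0.070 0;0.102 -0.112 -0.093 0;0.127 -0.140 -0.117 0
0.025 -0.028 -0.023 0;0.051 -0.056 -0.047 0;0.076 -0.084 -0.070 0;0.102 -0.112 -0.093 0;0.108 -0.121 -0.133 0
0.006 -0.009 -0.040 0;0.012 -0.018 -0.080 0;0.018 -0.027 -0.120 0;0.023 -0.036 -0.160 0;0.029 -0.045 -0.200 0
0.006 -0.009 -0.040 0;0.012 -0.018 -0.080 0;0.018 -0.027 -0.120 0;0.023 -0.036 -0.160 0
```

{"op": "send_rows", "data": {"deltas": "0.025 -0.028 -0.023 -2;0.051 -0.056 -0.047 -4;0.076 -0.084 -0.07 -6;0.102 -0.112 -0.093 -6;0.127 -0.14 -0.117 -6"}}

```text
t: 24.8
eef_pos: [0.2284, -0.5226, 0.8765]
tool_rot: [0.714, 0.699, 0.026, 0.018]
contact_force: [0.9, -1.2, 0.4]
gripper_width: 0.603
grasp_force: 0.0
```

```bash
python3 -c "
from h import *
plan()
p=np.array(bot.get_obs()['eef_pos'])
rows(np.array([.6,-.1,.5])-p,(.04,.4,-.1))"
```

```text
at [ 0.2284 -0.5226  0.8765] q [0.668, -0.335, -0.065, 1.756, 1.458, 0.91, -1.386]
toolz [ 0.063 -0.998  0.02 ] tooly [0.011 0.021 1.   ]
0.025 -0.023 -0.025 0;0.050 -0.045 -0.051 0;0.075 -0.068 -0.076 0;0.100 -0.091 -0.101 0;0.126 -0.114 -0.127 0
0.025 -0.023 -0.025 0;0.050 -0.045 -0.051 0;0.075 -0.068 -0.076 0;0.100 -0.091 -0.101 0;0.126 -0.114 -0.127 0
0.025 -0.023 -0.025 0;0.050 -0.045 -0.051 0;0.075 -0.068 -0.076 0;0.100 -0.091 -0.101 0;0.126 -0.114 -0.127 0
0.025 -0.023 -0.025 0;0.032 -0.032 -0.065 0;0.038 -0.041 -0.105 0;0.045 -0.050 -0.145 0;0.052 -0.059 -0.185 0
0.007 -0.009 -0.040 0;0.013 -0.018 -0.080 0;0.020 -0.027 -0.120 0;0.027 -0.036 -0.159 0;0.033 -0.046 -0.199 0
0.007 -0.009 -0.040 0
```

{"op": "send_rows", "data": {"deltas": "0.025 -0.023 -0.025 0;0.05 -0.045 -0.051 0;0.075 -0.068 -0.076 0;0.1 -0.091 -0.101 0;0.126 -0.114 -0.127 0"}}

```text
t: 25.3
eef_pos: [0.3447, -0.3888, 0.7598]
tool_rot: [0.714, 0.699, 0.026, 0.019]
contact_force: [1.5, 0.5, 0.4]
gripper_width: 0.601
grasp_force: 0.0
```

{"op": "send_rows", "data": {"deltas": "0.025 -0.023 -0.025 0;0.05 -0.045 -0.051 0;0.075 -0.068 -0.076 0;0.1 -0.091 -0.101 0;0.126 -0.114 -0.127 0"}}

```text
t: 25.8
eef_pos: [0.4611, -0.2567, 0.6421]
tool_rot: [0.714, 0.699, 0.026, 0.019]
contact_force: [1.4, -0.5, 0.1]
gripper_width: 0.598
grasp_force: 0.0
```

{"op": "send_rows", "data": {"deltas": "0.025 -0.023 -0.025 0;0.05 -0.045 -0.051 0;0.075 -0.068 -0.076 0;0.1 -0.091 -0.101 0;0.126 -0.114 -0.127 0"}}

```text
t: 26.3
eef_pos: [0.5428, -0.1702, 0.5582]
tool_rot: [0.713, 0.7, 0.026, 0.018]
contact_force: [0.7, -1.0, -1.3]
gripper_width: 0.601
grasp_force: 0.0
```

```bash
python3 -c "
from h import *
plan()
p=np.array(bot.get_obs()['eef_pos'])
rows(np.array([.64,.28,.42])-p,(-.065,.105,-.15))"
```

```text
at [ 0.5428 -0.1702  0.5582] q [-0.241, 0.277, -0.179, 1.868, 1.431, 1.901, -2.157]
toolz [ 0.062 -0.998  0.018] tooly [0.011 0.019 1.   ]
0.011 -0.012 -0.041 0;0.023 -0.023 -0.081 0;0.034 -0.035 -0.122 0;0.046 -0.047 -0.162 0;0.057 -0.058 -0.203 0
0.011 -0.012 -0.041 0;0.023 -0.023 -0.081 0;0.034 -0.035 -0.122 0;0.046 -0.047 -0.162 0;0.057 -0.058 -0.203 0
0.011 -0.012 -0.041 0;0.000 -0.041 -0.063 0;-0.011 -0.071 -0.085 0;-0.022 -0.101 -0.107 0;-0.034 -0.131 -0.130 0
-0.011 -0.030 -0.022 0
```

{"op": "send_rows", "data": {"deltas": "0.011 -0.012 -0.041 0;0.023 -0.023 -0.081 0;0.034 -0.035 -0.122 0;0.046 -0.047 -0.162 0;0.057 -0.058 -0.203 0"}}

```text
t: 26.8
eef_pos: [0.5864, 0.0386, 0.4952]
tool_rot: [0.713, 0.7, 0.028, 0.019]
contact_force: [0.6, -1.1, -1.0]
gripper_width: 0.602
grasp_force: 0.0
```

{"op": "send_rows", "data": {"deltas": "0.011 -0.012 -0.041 0;0.023 -0.023 -0.081 0;0.034 -0.035 -0.122 0;0.046 -0.047 -0.162 0;0.057 -0.058 -0.203 0"}}

```text
t: 27.3
eef_pos: [0.6296, 0.2424, 0.4327]
tool_rot: [0.713, 0.7, 0.028, 0.018]
contact_force: [0.8, -0.9, 0.9]
gripper_width: 0.603
grasp_force: 0.0
```

```bash
cat > t11.py <<'E'
from t10 import *
X,_=fk(np.array(bot.get_obs()['q']),P0,S0,True); print('elbow,wrist',X[2].round(3),X[3].round(3))
q=np.array(bot.get_obs()['q'])
for t in ((.565,.39,.25),(.565,.39,.117),(.575,.29,.117),(.575,.29,.22)): q=wm(q,t)
from h import rows
rows(np.array([.565,.39,.25])-np.array(bot.get_obs()['eef_pos']))
E
python3 t11.py
```

```text
at [0.6296 0.2424 0.4327] q [-1.184, 0.964, 0.73, 1.241, 0.801, 1.909, -1.982]
toolz [ 0.065 -0.998  0.018] tooly [0.013 0.018 1.   ]
elbow,wrist [0.206 0.391 0.6  ] [0.61  0.562 0.422]
(0.565, 0.39, 0.25) P [0.565 0.39  0.25 ] z [ 0.066 -0.998  0.018] y [0.012 0.018 1.   ] q [-1.4, 1.43, 1.14, 1.07, 0.25, 1.91, -1.87]
      elbow,wrist [0.13 0.52 0.37] [0.54 0.7  0.24]
(0.565, 0.39, 0.117) P [0.565 0.39  0.117] z [ 0.066 -0.998  0.018] y [0.012 0.018 1.   ] q [-1.37, 1.58, 1.07, 1.0, 0.14, 1.91, -2.0]
      elbow,wrist [0.14 0.52 0.29] [0.54 0.7  0.11]
(0.575, 0.29, 0.117) P [0.575 0.29  0.117] z [ 0.066 -0.998  0.018] y [0.012 0.018 1.   ] q [-1.4, 1.54, 1.07, 1.27, 0.15, 1.69, -2.02]
      elbow,wrist [0.13 0.53 0.31] [0.55 0.6  0.11]
(0.575, 0.29, 0.22) P [0.575 0.29  0.22 ] z [ 0.066 -0.998  0.018] y [0.012 0.018 1.   ] q [-1.42, 1.42, 1.14, 1.32, 0.24, 1.69, -1.93]
      elbow,wrist [0.12 0.52 0.37] [0.55 0.6  0.21]
-0.009 -0.030 -0.026 0;-0.017 -0.060 -0.052 0;-0.026 -0.090 -0.077 0;-0.035 -0.121 -0.103 0;-0.044 -0.151 -0.129 0
-0.009 -0.030 -0.026 0
```

```bash
cat > t12.py <<'E'
from t10 import *
q0=np.array(bot.get_obs()['q'])
print('A'); q=q0
for t in ((.58,.345,.25),(.58,.345,.117),(.58,.29,.117)): q=wm(q,t)
for name,u in (('-z',(0,0,-1)),('-z+x',(.5,0,-1)),('-z-x',(-.5,0,-1)),('-z+y',(0,.5,-1))):
    print(name); q=wm(q0,(.60,.38,.42))
    for i in range(3): q=call(q,np.array(u)*.2,n=1,**K)
    show(q)
    for t in ((.58,.345,.25),(.58,.345,.117),(.58,.29,.117)): q=wm(q,t)
E
python3 t12.py
```

```text
at [0.6296 0.2424 0.4327] q [-1.184, 0.964, 0.73, 1.241, 0.801, 1.909, -1.982]
toolz [ 0.065 -0.998  0.018] tooly [0.013 0.018 1.   ]
A
(0.58, 0.345, 0.25) P [0.58  0.345 0.25 ] z [ 0.066 -0.998  0.018] y [0.012 0.018 1.   ] q [-1.3, 1.26, 0.81, 1.16, 0.49, 1.91, -2.08]
      elbow,wrist [0.18 0.48 0.46] [0.56 0.66 0.24]
(0.58, 0.345, 0.117) P [0.58  0.345 0.117] z [ 0.066 -0.998  0.018] y [0.012 0.018 1.   ] q [-1.27, 1.42, 0.75, 1.09, 0.4, 1.88, -2.2]
      elbow,wrist [0.2  0.5  0.37] [0.56 0.66 0.11]
(0.58, 0.29, 0.117) P [0.58  0.29  0.117] z [ 0.066 -0.998  0.018] y [0.012 0.018 1.   ] q [-1.28, 1.38, 0.75, 1.24, 0.41, 1.77, -2.24]
      elbow,wrist [0.2  0.5  0.39] [0.56 0.6  0.11]
-z
(0.6, 0.38, 0.42) P [0.6  0.38 0.42] z [ 0.066 -0.998  0.018] y [0.012 0.018 1.   ] q [-1.36, 1.36, 1.4, 0.97, 0.28, 1.91, -1.57]
      elbow,wrist [0.14 0.51 0.41] [0.58 0.69 0.41]
 P [0.568 0.437 0.402] z [ 0.16  -0.987  0.026] y [0.011 0.029 1.   ] q [-1.44, 1.39, 1.4, 0.96, 0.27, 1.91, -1.58]
(0.58, 0.345, 0.25) P [0.58  0.345 0.25 ] z [ 0.16  -0.987  0.026] y [0.011 0.029 1.   ] q [-1.49, 1.
[... 2538 characters left out ...]
z [ 0.159 -0.987  0.031] y [0.011 0.033 0.999] q [-1.48, 1.49, 1.28, 1.25, 0.18, 1.69, -1.8]
      elbow,wrist [0.08 0.53 0.34] [0.53 0.66 0.24]
(0.58, 0.345, 0.117) P [0.58  0.345 0.117] z [ 0.159 -0.987  0.031] y [0.011 0.033 0.999] q [-1.45, 1.63, 1.2, 1.18, 0.08, 1.69, -1.92]
      elbow,wrist [0.1  0.53 0.26] [0.53 0.66 0.11]
(0.58, 0.29, 0.117) P [0.58  0.29  0.117] z [ 0.159 -0.987  0.031] y [0.011 0.033 0.999] q [-1.47, 1.62, 1.19, 1.33, 0.08, 1.57, -1.94]
      elbow,wrist [0.09 0.54 0.27] [0.53 0.6  0.11]sim2.py:26: RuntimeWarning: divide by zero encountered in scalar divide
  X,_r=fk(q,P0,S0); v=T-X; L=np.linalg.norm(v); q=row(q,X+v*min(1,.05/L),R0 if k.pop('keepR',0) else R0,**k)
```

```bash
python3 -c "
from h import *
rows(np.array([.578,.348,.25])-np.array(bot.get_obs()['eef_pos']),(0,0,-.132))"
```

```text
-0.008 -0.036 -0.022 0;-0.017 -0.073 -0.045 0;-0.025 -0.109 -0.067 0;-0.034 -0.145 -0.090 0;-0.042 -0.181 -0.112 0
0.001 -0.044 -0.001 0;0.001 -0.088 -0.002 0;0.002 -0.132 -0.002 0
```

{"op": "send_rows", "data": {"deltas": "-0.008 -0.036 -0.022 0;-0.017 -0.073 -0.045 0;-0.025 -0.109 -0.067 0;-0.034 -0.145 -0.09 0;-0.042 -0.181 -0.112 0"}}

```text
t: 27.8
eef_pos: [0.5776, 0.3473, 0.2492]
tool_rot: [0.713, 0.701, 0.028, 0.018]
contact_force: [1.0, -0.4, 2.0]
gripper_width: 0.602
grasp_force: 0.0
```

```bash
python3 -c "
from h import *
from kin import fk,P0,S0
plan((.578,.348,.118)); X,_=fk(np.array(bot.get_obs()['q']),P0,S0,True); print('elbow,wrist',X[2].round(3),X[3].round(3))
for c in('scene','top'): p=bot.read_camera(c); rect(p,'bat_tri',.112,.135); cv2.imwrite('pics/a_%s.png'%c,p['img'][:,:,::-1])
"
```

```text
at [0.5776 0.3473 0.2492] q [-1.323, 1.294, 0.861, 1.137, 0.451, 1.911, -2.053]
toolz [ 0.065 -0.998  0.017] tooly [0.013 0.018 1.   ]
(0.578, 0.348, 0.118) delta [ 0.002 -0.131 -0.003] len 0.131
elbow,wrist [0.168 0.493 0.442] [0.558 0.667 0.238]
bat_tri conf 0.72 zmed 0.1231 zpct [0.1165 0.1232 0.1259] c [545.8 253.1] size [135.4 136.1] ang 5.9 2512
bat_tri conf 0.61 zmed 0.1231 zpct [0.1183 0.1232 0.1282] c [542.9 254. ] size [119.1 130.1] ang 6.1 1890
```

View pics/a_scene.png

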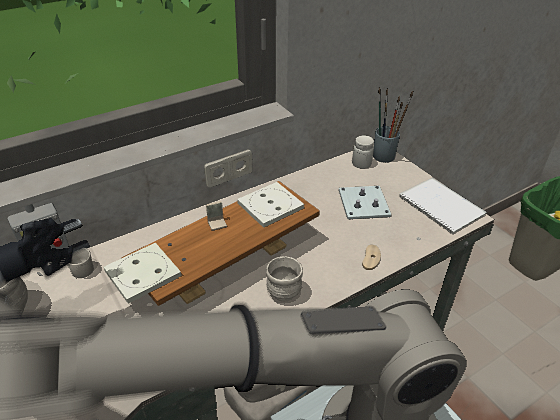

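The gripper is now level at the left end, at pixel (45,250). The bat overhangs the end at (143,272), and the path down beside it is clear.

{"op": "send_rows", "data": {"deltas": "0 -0.04 -0.001 0;0.001 -0.08 -0.002 0;0.002 -0.115 -0.003 0;0.002 -0.131 -0.003 0;0.002 -0.131 -0.003 0"}}

```text
t: 28.5
eef_pos: [0.5794, 0.3457, 0.1213]
tool_rot: [0.713, 0.7, 0.026, 0.018]
contact_force: [-0.0, -0.7, -0.9]
gripper_width: 0.598
grasp_force: 0.0
```

```bash
python3 -c "
from h import *
from kin import fk,P0,S0
plan((.578,.294,.1175)); X,_=fk(np.array(bot.get_obs()['q']),P0,S0,True); print('elbow,wrist',X[2].round(3),X[3].round(3))
p=bot.read_camera('wrist'); rect(p,'bat_tri',.112,.135); lm(p,['bat_tri_mid']); cv2.imwrite('pics/w2.png',p['img'][:,:,::-1])
"
```

```text
at [0.5794 0.3457 0.1213] q [-1.288, 1.452, 0.807, 1.072, 0.351, 1.886, -2.164]
toolz [ 0.062 -0.998  0.018] tooly [0.011 0.018 1.   ]
(0.578, 0.294, 0.1175) delta [-0.005 -0.005  0.051] len 0.052
elbow,wrist [0.19  0.505 0.358] [0.56  0.666 0.11 ]
bat_tri conf 0.7 zmed 0.1171 zpct [0.1126 0.1181 0.1235] c [586.4 282.6] size [ 74.3 156.2] ang 40.7 3224
```

View pics/w2.png

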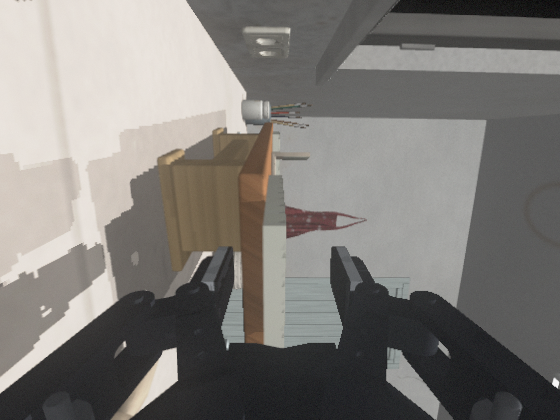

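The wrist view is rolled, with up to the right. It shows the bat's edge at columns 265–286, between the finger pads at about 232 and 333. I'll go in 51 mm and 4 mm lower.

{"op": "send_rows", "data": {"deltas": "-0.002 -0.004 0.015 0;-0.003 -0.005 0.032 0;-0.004 -0.005 0.046 0;-0.004 -0.005 0.051 0"}}

```text
t: 29.05
eef_pos: [0.5781, 0.2948, 0.1191]
tool_rot: [0.713, 0.701, 0.026, 0.019]
contact_force: [-0.6, -1.1, 0.2]
gripper_width: 0.6
grasp_force: 0.0
```

{"op": "send_rows", "data": {"deltas": "0 0 0 0;0 0 0 0;0 0 0 0;0 0 0 0;0 0 0 0", "claw": 0.05, "force": 70}}

```text
t: 29.55
eef_pos: [0.578, 0.2966, 0.117]
tool_rot: [0.713, 0.7, 0.027, 0.019]
contact_force: [0.2, 2.5, 2.0]
gripper_width: 0.151
grasp_force: 69.9
```

The grip is sound but off-centre, so a flip would swing the bat sideways. I'll let go and grip again nearer the middle.

{"op": "send_rows", "data": {"deltas": "0 0 0 0;0 0 0 0;-0.012 0 0 0;-0.024 0 0 0;-0.03 0 0 0", "claw": 0.4}}

```text
t: 30.05
eef_pos: [0.5476, 0.2914, 0.1189]
tool_rot: [0.713, 0.7, 0.024, 0.018]
contact_force: [-0.1, 0.4, -0.4]
gripper_width: 0.397
grasp_force: 0.0
```

{"op": "send_rows", "data": {"deltas": "0 0 0 0;0 0 0 0;0 0 0 0;0 0 0 0", "claw": 0.05, "force": 80}}

```text
t: 30.45
eef_pos: [0.5489, 0.2926, 0.1184]
tool_rot: [0.713, 0.701, 0.025, 0.018]
contact_force: [0.2, 0.6, -3.1]
gripper_width: 0.152
grasp_force: 77.9
```

```bash
python3 -c "
from h import *
plan(); o=bot.get_obs(); print(o['contact_force'],o['grasp_force'],o['gripper_width'])
for c in('scene','top'): p=bot.read_camera(c); rect(p,'bat_tri',.112,.135)
"
```

```text
at [0.5489 0.2926 0.1184] q [-1.344, 1.4, 0.8, 1.287, 0.339, 1.76, -2.228]
toolz [ 0.062 -0.998  0.016] tooly [0.009 0.017 1.   ]
[ 0.20051187  0.64497903 -3.05325818] 77.94960737228394 0.1519005966716372
bat_tri conf 0.86 zmed 0.1245 zpct [0.117  0.1246 0.1275] c [541.5 255.8] size [126.5 131.4] ang 6.2 2349
bat_tri none
```

{"op": "send_rows", "data": {"deltas": "0 0.01 0 0;0 0.03 0 0;0 0.055 0 0;0 0.08 0 0;0 0.09 0 0"}}

```text
t: 31.15
eef_pos: [0.5478, 0.3002, 0.2078]
tool_rot: [0.712, 0.701, 0.03, 0.021]
contact_force: [-1.0, 1.2, -2.1]
gripper_width: 0.153
grasp_force: 78.1
```

{"op": "send_rows", "data": {"deltas": "0 0 0 -6;0 0 0 -14;0 0 0 -22;0 0 0 -30;0 0 0 -38"}}

```text
t: 31.65
eef_pos: [0.5476, 0.2985, 0.2052]
tool_rot: [0.679, 0.652, 0.258, -0.216]
contact_force: [1.2, -0.3, -2.8]
gripper_width: 0.15
grasp_force: 78.0
```

```bash
python3 -c "
from h import *
plan(); o=bot.get_obs(); print(o['contact_force'],o['grasp_force'],o['gripper_width'])
p=look('scene','f1.png')
"
```

```text
at [0.5476 0.2985 0.2052] q [-1.301, 1.216, 0.678, 1.322, 0.515, 1.847, -1.584]
toolz [ 0.07  -0.997  0.016] tooly [0.63  0.056 0.775]
[ 1.19407995 -0.26490847 -2.7976776 ] 77.99728631973267 0.14979319626665538
```

View pics/f1.png

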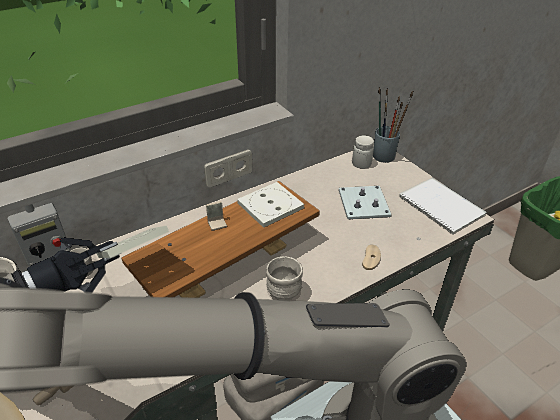

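The bat is lifted and turning in the jaws, seen nearly edge-on at (140,243).

{"op": "send_rows", "data": {"deltas": "0 0 0 -8;0 0 0 -16;0 0 0 -24;0 0 0 -32;0 0 0 -40"}}

```text
t: 32.2
eef_pos: [0.5478, 0.2978, 0.2056]
tool_rot: [0.565, 0.525, 0.464, -0.434]
contact_force: [-1.0, 0.3, -2.1]
gripper_width: 0.153
grasp_force: 78.1
```

{"op": "send_rows", "data": {"deltas": "0 0 0 -8;0 0 0 -16;0 0 0 -24;0 0 0 -32;0 0 0 -40"}}

```text
t: 32.7
eef_pos: [0.5478, 0.2979, 0.2056]
tool_rot: [0.383, 0.335, 0.616, -0.602]
contact_force: [0.9, -0.6, -2.8]
gripper_width: 0.153
grasp_force: 78.1
```

{"op": "send_rows", "data": {"deltas": "0 0 0 -8;0 0 0 -16;0 0 0 -24;0 0 0 -32;0 0 0 -40"}}

```text
t: 33.2
eef_pos: [0.5478, 0.2978, 0.2056]
tool_rot: [-0.154, -0.104, -0.694, 0.696]
contact_force: [0.2, 1.0, -1.8]
gripper_width: 0.153
grasp_force: 78.2
```

{"op": "send_rows", "data": {"deltas": "0 0 0 -8;0 0 0 -15;0 0 0 -22;0 0 0 -22"}}

```text
t: 33.6
eef_pos: [0.5479, 0.2976, 0.2057]
tool_rot: [-0.019, 0.029, -0.701, 0.713]
contact_force: [1.0, -1.2, -1.9]
gripper_width: 0.152
grasp_force: 78.2
```

```bash
python3 -c "
from h import *
plan(); o=bot.get_obs(); print(o['contact_force'],o['grasp_force'],o['gripper_width'])
M=rot(o['tool_rot']).as_matrix(); print('x',M[:,0].round(3))
for c in('scene','top'):
  p=look(c,'f2_%s.png'%c)
  P=cloud(p); s=P[(P[:,2]>.15)&(P[:,2]<.26)&(P[:,1]>.14)&(P[:,1]<.285)&(P[:,0]>.47)&(P[:,0]<.66)]
  A=np.c_[s[:,:2],np.ones(len(s))]
  for _ in range(4):
    k=np.linalg.lstsq(A,s[:,2],rcond=None)[0]; r=abs(A@k-s[:,2]); A,s=A[r<.006],s[r<.006]
  print(c,len(s),'plane slopes',k.round(3),cv2.minAreaRect((s[:,:2]*1000).astype(np.float32)),np.median(s,0).round(3))
"
```

```text
at [0.5479 0.2976 0.2057] q [-1.227, 1.164, 0.528, 1.316, 0.604, 1.909, 0.805]
toolz [ 0.068 -0.998  0.017] tooly [-0.012 -0.017 -1.   ]
[ 0.95045383 -1.19259943 -1.94136451] 78.23694705963135 0.15198070903588584
x [-0.998 -0.068  0.014]
scene 1603 plane slopes [-0.007 -0.023  0.222] ((558.3458251953125, 240.79989624023438), (126.46682739257812, 89.67951202392578), 0.6897984743118286) [0.55  0.242 0.213]
top 1446 plane slopes [-0.01  -0.02   0.224] ((558.5524291992188, 239.78985595703125), (120.42520904541016, 91.1851806640625), 0.8721106648445129) [0.557 0.239 0.213]
```

```bash
python3 -c "
from h import *
from kin import fk,P0,S0
X,_=fk(np.array(bot.get_obs()['q']),P0,S0,True); W=X[3]; E=X[2]; T=X[4]; print('elbow,wrist',E.round(3),W.round(3))
P=np.vstack([cloud(bot.read_camera(c)) for c in('scene','top')])
u=(T-W)/np.linalg.norm(T-W); s=(P-W)@u
for a in np.arange(-.1,.3,.03):
    m=(s>=a)&(s<a+.03)&(np.linalg.norm(P-W-np.outer(s,u),axis=1)<.13)&(P[:,2]>.13); 
    if m.sum()>5:
        d=P[m]-W-np.outer(s[m],u); print(round(a,2),m.sum(),'top z off',np.percentile(d[:,2],98).round(3),'x off',np.percentile(d[:,0],[2,98]).round(3),'lowest',d[:,2].min().round(3))
f=(W-E)/np.linalg.norm(W-E); s=(P-E)@f; L=np.linalg.norm(W-E)
for a in np.arange(.2,L+.05,.05):
    d=P-E-np.outer(s,f); m=(abs(s-a)<.02)&(np.linalg.norm(d,axis=1)<.1)&(P[:,2]>.12)
    if m.sum()>5: print('fore',round(a,2),m.sum(),'rad',np.percentile(np.linalg.norm(d[m],axis=1),[10,50,90]).round(3))
"

```

```text
elbow,wrist [0.209 0.451 0.505] [0.527 0.617 0.196]
-0.01 137 top z off 0.066 x off [-0.001  0.059] lowest 0.005
0.02 358 top z off 0.111 x off [-0.047  0.053] lowest 0.009
0.05 658 top z off 0.112 x off [-0.061  0.032] lowest -0.018
0.08 374 top z off 0.103 x off [-0.081  0.033] lowest -0.067
0.11 312 top z off 0.046 x off [-0.037  0.035] lowest 0.005
0.14 318 top z off 0.046 x off [-0.035  0.033] lowest -0.014
0.17 324 top z off 0.046 x off [-0.036  0.032] lowest 0.001
0.2 248 top z off 0.047 x off [-0.033  0.03 ] lowest -0.034
0.23 367 top z off 0.069 x off [-0.02   0.011] lowest -0.051
0.26 374 top z off 0.056 x off [-0.017  0.011] lowest -0.047
0.29 936 top z off 0.027 x off [-0.05   0.066] lowest -0.005
fore 0.2 311 rad [0.051 0.054 0.056]
fore 0.25 287 rad [0.05  0.053 0.055]
fore 0.3 270 rad [0.05  0.052 0.054]
fore 0.35 255 rad [0.049 0.05  0.052]
fore 0.4 599 rad [0.048 0.058 0.092]
fore 0.45 340 rad [0.052 0.061 0.087]
fore 0.5 83 rad [0.049 0.054 0.06 ]
```

```bash
python3 -c "
from h import *
plan((.541,.284,.2057),(.541,.284,.15),(.541,.284,.123))"
```

```text
at [0.5485 0.2963 0.2066] q [-1.226, 1.163, 0.529, 1.317, 0.604, 1.909, 0.803]
toolz [ 0.066 -0.998  0.017] tooly [-0.009 -0.018 -1.   ]
(0.541, 0.284, 0.2057) delta [0.008 0.001 0.012] len 0.014
(0.541, 0.284, 0.15) delta [0.008 0.057 0.011] len 0.058
(0.541, 0.284, 0.123) delta [0.007 0.084 0.01 ] len 0.085
```

{"op": "send_rows", "data": {"deltas": "0.007 0.003 0.012 0;0.008 0.025 0.012 0;0.008 0.055 0.011 0;0.008 0.075 0.011 0;0.007 0.083 0.01 0"}}

```text
t: 34.3
eef_pos: [0.5407, 0.2832, 0.1209]
tool_rot: [-0.017, 0.028, -0.7, 0.714]
contact_force: [-0.2, 0.0, -2.3]
gripper_width: 0.154
grasp_force: 78.3
```

{"op": "send_rows", "data": {"deltas": "0 0 0 0;0 0.002 0 0;0 0.003 0 0"}}

```text
t: 34.6
eef_pos: [0.542, 0.2837, 0.1222]
tool_rot: [-0.019, 0.026, -0.701, 0.713]
contact_force: [-0.2, -0.0, -2.1]
gripper_width: 0.157
grasp_force: 78.3
```

```bash
python3 -c "
from h import *
from kin import fk,P0,S0
plan(); o=bot.get_obs(); print(o['contact_force'],o['grasp_force'])
X,_=fk(np.array(bot.get_obs()['q']),P0,S0,True); print('elbow,wrist',X[2].round(3),X[3].round(3))"
```

```text
at [0.542  0.2837 0.1222] q [-1.211, 1.266, 0.498, 1.315, 0.546, 1.849, 0.718]
toolz [ 0.064 -0.998  0.017] tooly [-0.01  -0.017 -1.   ]
[-0.20643881 -0.02586694 -2.07367221] 78.2940137386322
elbow,wrist [0.224 0.467 0.453] [0.522 0.603 0.112]
```

{"op": "send_rows", "data": {"deltas": "0 0.001 0 0;0 0.002 0 0"}}

```text
t: 34.8
eef_pos: [0.5417, 0.2836, 0.1199]
tool_rot: [-0.019, 0.027, -0.701, 0.713]
contact_force: [-0.7, 0.9, -2.8]
gripper_width: 0.151
grasp_force: 78.3
```

{"op": "send_rows", "data": {"deltas": "0 0.001 0 0;0 0.0015 0 0"}}

```text
t: 35.0
eef_pos: [0.5415, 0.2834, 0.1178]
tool_rot: [-0.018, 0.027, -0.701, 0.713]
contact_force: [-1.3, -1.1, -2.7]
gripper_width: 0.153
grasp_force: 78.3
```

{"op": "send_rows", "data": {"deltas": "0 0.001 0 0"}}

```text
t: 35.1
eef_pos: [0.5415, 0.2834, 0.1173]
tool_rot: [-0.019, 0.026, -0.7, 0.713]
contact_force: [-1.9, 0.8, 0.5]
gripper_width: 0.152
grasp_force: 78.4
```

{"op": "send_rows", "data": {"deltas": "0 0.001 0 0;0 0.001 0 0"}}

```text
t: 35.3
eef_pos: [0.5415, 0.2834, 0.117]
tool_rot: [-0.019, 0.026, -0.7, 0.714]
contact_force: [-2.5, 1.7, 5.3]
gripper_width: 0.155
grasp_force: 78.5
```

{"op": "send_rows", "data": {"deltas": "0 0 0 0;0 0 0 0;0 0 0 0", "claw": 0.35}}

```text
t: 35.6
eef_pos: [0.5415, 0.2833, 0.1155]
tool_rot: [-0.018, 0.027, -0.701, 0.713]
contact_force: [-0.0, -0.6, -0.0]
gripper_width: 0.353
grasp_force: 0.0
```

```bash
python3 -c "
from h import *
plan(); o=bot.get_obs(); print(o['contact_force'],o['grasp_force'],o['gripper_width'])
for c in('scene','top'):
  p=look(c,'g_%s.png'%c); rect(p,'bat_tri',.112,.135)
"
```

```text
at [0.5415 0.2833 0.1155] q [-1.21, 1.275, 0.494, 1.312, 0.542, 1.846, 0.714]
toolz [ 0.064 -0.998  0.017] tooly [-0.012 -0.018 -1.   ]
[-0.01298488 -0.6353433  -0.02337294] 0.0 0.3525943899357316
bat_tri conf 0.63 zmed 0.1231 zpct [0.1183 0.1232 0.126 ] c [550.3 247.4] size [127.8 131.1] ang 0.8 2103
bat_tri conf 0.82 zmed 0.1233 zpct [0.118  0.1233 0.1282] c [552.1 244.6] size [118.4 128.9] ang 0.8 1754
```

View pics/g_scene.png

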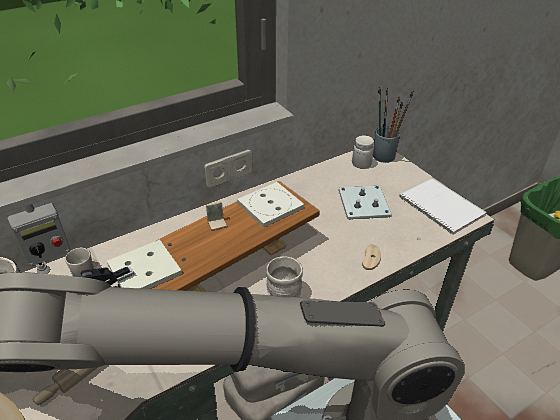

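The bat lies flat on the stand with its plain face up; no groove shows at (143,265). It sits about 6° out of square and still overhangs the end. I'll back out past the wheel, set the jaws level and push it in.

{"op": "send_rows", "data": {"deltas": "-0.015 -0.001 0 0;-0.034 -0.001 0 0;-0.036 -0.001 -0.025 0;-0.036 -0.003 -0.05 0;-0.036 -0.02 -0.062 0", "claw": 0.4}}

```text
t: 36.3
eef_pos: [0.5735, 0.3487, 0.1323]
tool_rot: [-0.018, 0.028, -0.7, 0.713]
contact_force: [-1.1, -0.1, -0.1]
gripper_width: 0.398
grasp_force: 0.0
```

{"op": "send_rows", "data": {"deltas": "0 0 0 -8;0 0 0 -16;0 0 0 -24;0 0 0 -32;0 0 0 -40", "claw": 1}}

```text
t: 36.8
eef_pos: [0.5736, 0.3479, 0.1341]
tool_rot: [0.229, 0.267, -0.648, 0.676]
contact_force: [0.2, -0.1, -0.2]
gripper_width: 0.997
grasp_force: 0.0
```

{"op": "send_rows", "data": {"deltas": "0 0 0 -8;0 0 0 -16;0 0 0 -24;0 0 0 -32;0 0 0 -40"}}

```text
t: 37.3
eef_pos: [0.5737, 0.3479, 0.1341]
tool_rot: [0.446, 0.472, -0.518, 0.557]
contact_force: [-0.3, 0.3, 0.1]
gripper_width: 1.001
grasp_force: 0.0
```

{"op": "send_rows", "data": {"deltas": "0 0 0 -5;0 0 0 -10;0 0 0 -10"}}

```text
t: 37.6
eef_pos: [0.5737, 0.3479, 0.1341]
tool_rot: [0.491, 0.515, -0.476, 0.517]
contact_force: [-1.1, -0.8, -0.2]
gripper_width: 0.997
grasp_force: 0.0
```

```bash
python3 -c "
from h import *
plan((.579,.335,.1245),(.579,.315,.1245))
for c in('scene','top'):
  p=look(c,'g2_%s.png'%c); rect(p,'bat_tri',.112,.135)
p=look('wrist','w3.png'); rect(p,'bat_tri',.1,.135)
"
```

```text
at [0.5737 0.3479 0.1341] q [-1.269, 1.398, 0.721, 1.088, 0.421, 1.912, 2.505]
toolz [ 0.064 -0.998  0.017] tooly [-0.998 -0.064  0.013]
(0.579, 0.335, 0.1245) delta [-0.01  -0.005  0.013] len 0.017
(0.579, 0.315, 0.1245) delta [-0.01  -0.003  0.033] len 0.035
bat_tri conf 0.7 zmed 0.123 zpct [0.1168 0.1232 0.1259] c [554.5 247.7] size [137.7 130.9] ang 1.6 2447
bat_tri conf 0.65 zmed 0.1232 zpct [0.1178 0.1232 0.1279] c [551.9 245.4] size [118.5 129.6] ang 1.1 1871
bat_tri conf 0.98 zmed 0.1244 zpct [0.1134 0.1244 0.1248] c [549.6 226.2] size [146.3 188.9] ang 7.9 10819
```

View pics/w3.png

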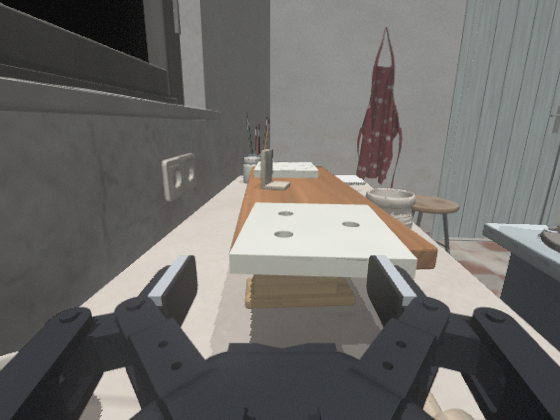

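The level jaws straddle the bat. The right finger (front side) at columns 368–410 faces its front half, and the left finger, inner face at column 197, passes outside its back corner at 230. Pushing with the right finger alone should both move the bat in and square it.

{"op": "send_rows", "data": {"deltas": "-0.01 -0.004 0.005 0;-0.01 -0.004 0.018 0;-0.01 -0.004 0.028 0;-0.01 -0.004 0.036 0"}}

```text
t: 38.3
eef_pos: [0.58, 0.3108, 0.1246]
tool_rot: [0.492, 0.514, -0.476, 0.517]
contact_force: [-0.2, 0.0, -1.1]
gripper_width: 0.998
grasp_force: 0.0
```

{"op": "send_rows", "data": {"deltas": "0 0 0.006 0;0 0 0.012 0;0 0 0.012 0"}}

```text
t: 38.6
eef_pos: [0.5806, 0.2994, 0.1253]
tool_rot: [0.491, 0.514, -0.476, 0.517]
contact_force: [0.7, 0.4, -0.2]
gripper_width: 1.002
grasp_force: 0.0
```

```bash
python3 -c "
from h import *
plan(); print(bot.get_obs()['contact_force'])
for c in('scene','top'):
  p=look(c,'g3_%s.png'%c); rect(p,'bat_tri',.112,.135)
"
```

```text
at [0.5806 0.2994 0.1253] q [-1.261, 1.379, 0.722, 1.2, 0.428, 1.815, 2.47]
toolz [ 0.063 -0.998  0.018] tooly [-0.998 -0.063  0.012]
[ 0.65891944  0.35916207 -0.22369296]
bat_tri conf 0.92 zmed 0.1231 zpct [0.1163 0.1231 0.1259] c [552.  235.5] size [125.7 136.2] ang 3.2 2422
bat_tri conf 0.9 zmed 0.123 zpct [0.1179 0.1231 0.1278] c [554.1 235.5] size [119.8 130.1] ang 2.4 1883
```

{"op": "send_rows", "data": {"deltas": "0 0.004 -0.004 0;0 0.009 -0.004 0;0 0.009 0.006 0;0 0.009 0.013 0;0 0.009 0.018 0"}}

```text
t: 39.3
eef_pos: [0.5727, 0.2803, 0.1256]
tool_rot: [0.492, 0.514, -0.476, 0.517]
contact_force: [-0.2, 0.7, -1.1]
gripper_width: 1.001
grasp_force: 0.5
```

```bash
python3 -c "
from h import *
plan(); print(bot.get_obs()['contact_force'])
for c in('scene','top'):
  p=look(c,'g4_%s.png'%c); rect(p,'bat_tri',.112,.135); lm(p,['bat_tri_mid'])
"
```

```text
at [0.5727 0.2803 0.1256] q [-1.273, 1.36, 0.722, 1.267, 0.427, 1.774, 2.45]
toolz [ 0.063 -0.998  0.018] tooly [-0.998 -0.063  0.013]
[-0.20448922  0.73565497 -1.07385363]
bat_tri conf 0.7 zmed 0.1232 zpct [0.1168 0.1232 0.1258] c [557.2 220.5] size [127.2 131.2] ang 5.5 2317
30 bat_tri_mid [0.5591 0.2207 0.1148] 0.67
bat_tri conf 0.76 zmed 0.1232 zpct [0.1182 0.1232 0.1282] c [558.1 218.1] size [121.5 129.8] ang 5.9 1856
31 bat_tri_mid [0.5576 0.2212 0.1161] 0.98
```

{"op": "send_rows", "data": {"deltas": "0 0 0.006 0;0 0 0.011 0;0 0 0.012 0"}}

```text
t: 39.9
eef_pos: [0.5735, 0.2687, 0.1257]
tool_rot: [0.492, 0.514, -0.476, 0.517]
contact_force: [1.3, 1.1, -0.7]
gripper_width: 1.003
grasp_force: 0.5
```

```bash
python3 -c "
from h import *
plan(); print(bot.get_obs()['contact_force'])
for c in('scene','top'):
  p=look(c,'g5_%s.png'%c); rect(p,'bat_tri',.112,.135); rect(p,'stand',.1,.1135)
"
```

```text
at [0.5735 0.2687 0.1257] q [-1.271, 1.353, 0.724, 1.294, 0.431, 1.752, 2.444]
toolz [ 0.063 -0.998  0.018] tooly [-0.998 -0.063  0.013]
[ 1.31202931  1.10292288 -0.66638163]
bat_tri conf 0.62 zmed 0.1231 zpct [0.1164 0.1232 0.1258] c [560.5 210. ] size [125.9 131.5] ang 8.4 2278
stand conf 0.56 zmed 0.1088 zpct [0.1047 0.1092 0.112 ] c [563.2  30.6] size [174.  482.2] ang 7.1 5304
bat_tri conf 0.62 zmed 0.1232 zpct [0.1181 0.1233 0.1279] c [562. 207.] size [121.3 133.7] ang 6.9 1885
stand conf 0.56 zmed 0.1092 zpct [0.1044 0.109  0.1127] c [564.6  28.7] size [171.5 477.4] ang 6.8 5072
```

{"op": "send_rows", "data": {"deltas": "0 0 -0.015 0;0 0 -0.026 0;0 0.01 -0.026 0;0 0.018 -0.026 0", "claw": 0}}

```text
t: 40.6
eef_pos: [0.5531, 0.2945, 0.1252]
tool_rot: [0.491, 0.514, -0.476, 0.517]
contact_force: [0.6, -0.1, -0.6]
gripper_width: 0.329
grasp_force: 0.0
```

{"op": "send_rows", "data": {"deltas": "0 0 0 0;0 0 0.008 0;0 0 0.014 0;0 0 0.019 0;0 0 0.023 0"}}

```text
t: 41.1
eef_pos: [0.5556, 0.2705, 0.1259]
tool_rot: [0.491, 0.514, -0.477, 0.517]
contact_force: [-0.2, 1.5, -0.8]
gripper_width: -0.004
grasp_force: 0.5
```

```bash
python3 -c "
from h import *
plan(); print(bot.get_obs()['contact_force'])
for c in('scene','top'):
  p=look(c,'g6_%s.png'%c); rect(p,'bat_tri',.112,.135)
"
```

```text
at [0.5556 0.2705 0.1259] q [-1.297, 1.341, 0.719, 1.329, 0.42, 1.749, 2.427]
toolz [ 0.063 -0.998  0.017] tooly [-0.998 -0.063  0.012]
[-0.16449332  1.45679824 -0.7569971 ]
bat_tri conf 0.58 zmed 0.1231 zpct [0.1165 0.1232 0.126 ] c [560.  197.4] size [126.1 131.4] ang 8.6 2272
bat_tri conf 0.96 zmed 0.1232 zpct [0.1184 0.1232 0.1281] c [560.9 194.6] size [120.8 129.8] ang 8.2 1872
```

{"op": "send_rows", "data": {"deltas": "0 0 -0.012 0;0 -0.01 -0.03 0;0 -0.025 -0.055 0;0.03 -0.025 -0.06 0;0.075 -0.025 -0.06 0"}}

```text
t: 41.8
eef_pos: [0.5769, 0.3359, 0.1968]
tool_rot: [0.492, 0.515, -0.474, 0.517]
contact_force: [-0.0, 0.5, 0.4]
gripper_width: -0.0
grasp_force: 0.0
```

{"op": "send_rows", "data": {"deltas": "0.045 0 0 0;0.09 0 0 0;0.12 0 0 0;0.12 0 0 0"}}

```text
t: 42.2
eef_pos: [0.5791, 0.338, 0.3251]
tool_rot: [0.488, 0.514, -0.479, 0.519]
contact_force: [0.7, -0.1, 0.8]
gripper_width: -0.0
grasp_force: 0.0
```

```bash
python3 -c "
from h import *
plan(); print(bot.get_obs()['contact_force'])
for c in('top','scene'):
  p=look(c,'h_%s.png'%c)
  for n,a,b in (('bat_tri',.112,.135),('bat_row_mid',.112,.135),('stand',.1,.1135),('pot',.02,.12)): rect(p,n,a,b)
  lm(p,['tile','pot'])
t=cv2.imread('pics/h_top.png')[130:270,120:340]; s=cv2.imread('pics/h_scene.png')[160:320,60:340]
cv2.imwrite('pics/h.png',np.vstack([cv2.resize(t,(560,300)),cv2.resize(s,(560,300))]))
"
```

```text
at [0.5791 0.338  0.3251] q [-1.351, 1.224, 0.947, 1.166, 0.485, 1.902, 2.749]
toolz [ 0.066 -0.998  0.014] tooly [-0.998 -0.066  0.005]
[ 0.6869201  -0.05150017  0.82815283]Traceback (most recent call last):
  File "<string>", line 6, in <module>
    for n,a,b in (('bat_tri',.112,.135),('bat_row_mid',.112,.135),('stand',.1,.1135),('pot',.02,.12)): rect(p,n,a,b)
                                                                                                       ~~~~^^^^^^^^^
  File "h.py", line 22, in rect
    print(name,'conf',round(ms[0]['confidence'],2),'zmed',z.round(4),'zpct',np.percentile(P[:,2],[5,50,95]).round(4),'c',np.round(c,1),'size',np.round(s,1),'ang',round(a,1),len(P))
                                                                            ~~~~~~~~~~~~~^^^^^^^^^^^^^^^^^^
    return _quantile_unchecked(
        a, q, axis, out, overwrite_input, method, keepdims, weights)
    return _ureduce(a,
                    func=_quantile_ureduce_func,
    ...<5 lines>...
                    overwrite_input=overwrite_input,
                    method=method)
    r = func(a, **kwargs)
    result = _quantile(arr,
                       quantiles=q,
    ...<2 lines>...
                       out=out,
                       weights=wgt)
    slices_having_nans = np.isnan(arr[-1, ...])
                                  ~~~^^^^^^^^^
IndexError: index -1 is out of bounds for axis 0 with size 0
```

```bash
python3 -c "
from h import *
for c in('top','scene'):
  p=look(c,'h_%s.png'%c); 
  for n,a,b in (('bat_tri',.112,.135),('bat_row_mid',.112,.135),('stand',.1,.1135),('pot',.02,.12)):
    try: rect(p,n,a,b)
    except Exception as e: print(n,'fail')
  lm(p,['tile','pot'])
  P=cloud(p); s=P[(P[:,2]>.119)&(P[:,2]<.128)&(P[:,1]>.08)&(P[:,1]<.285)&(P[:,0]>.44)&(P[:,0]<.68)]; print('cloud bat',cv2.minAreaRect((s[:,:2]*1000).astype(np.float32)),len(s))
t=cv2.imread('pics/h_top.png')[130:270,120:340]; s=cv2.imread('pics/h_scene.png')[160:320,60:340]
cv2.imwrite('pics/h.png',np.vstack([cv2.resize(t,(560,300)),cv2.resize(s,(560,300))]))
"
```

```text
bat_tri conf 0.57 zmed 0.1233 zpct [0.1183 0.1233 0.1281] c [560.3 195.2] size [119.4 132.2] ang 7.2 1826
bat_row_mid conf 0.75 zmed 0.1232 zpct [0.1184 0.1232 0.1279] c [ 595.3 -119.6] size [121.7 132.6] ang 4.0 1902
stand conf 0.94 zmed 0.1093 zpct [0.1044 0.109  0.1128] c [564.9  29.2] size [171.3 478.9] ang 7.2 5181
pot conf 0.88 zmed 0.0234 zpct [0.0218 0.0816 0.0922] c [402.1 -36.1] size [82.6 79.7] ang 89.6 378
37 tile [0.5978 0.0351 0.1068] 0.7
37 pot [ 0.4049 -0.0393  0.0046] 0.97
cloud bat ((561.0357666015625, 194.45962524414062), (121.15819549560547, 129.55592346191406), 8.362262725830078) 1660
bat_tri conf 0.73 zmed 0.1231 zpct [0.1167 0.1231 0.1259] c [560.4 196.4] size [126.9 132.3] ang 8.1 2270
bat_row_mid conf 0.6 zmed 0.123 zpct [0.1164 0.1231 0.1261] c [ 594.4 -115.9] size [126.8 131.3] ang 3.6 1606
stand conf 0.66 zmed 0.1087 zpct [0.1044 0.1091 0.1119] c [562.9  31.1] size [175.  482.1] ang 7.4 5354
pot conf 0.64 zmed 0.0606 zpct [0.0285 0.0622 0.0892] c [399.7 -33.5] size [84.2 85.6] ang 81.4 1304
38 tile [0.601  0.0388 0.1123] 0.55
38 pot [ 4.02e-01 -3.54e-02 -1.00e-04] 0.87
38 pot [0.5626 0.1957 0.1209] 0.44
cloud bat ((560.670654296875, 196.49978637695312), (126.73121643066406, 132.31106567382812), 7.827438831329346) 2107
```

View pics/h.png

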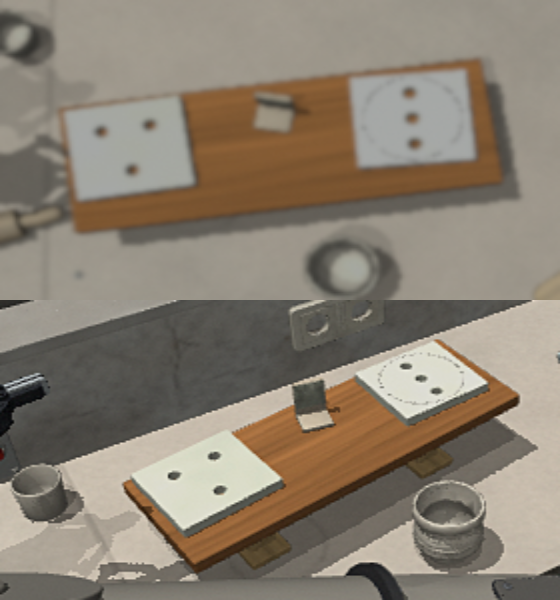

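The left bat now lies plain side up (no groove showing) and square. By measurement it is about 7 mm inside the back edge and 9 mm inside the end. The other bat, the tile and the pot are where they were.

```bash
python3 -c "
from station import bot
print(bot.hand_in())"
```

```text
the job is handed in; nothing more can be done
None
```

The bat with the triangle of holes is turned over, grooved face down, flat on the stand about 1° off square and 7–9 mm inside the edges; the other bat, the tile and the pot measure where they were, and I handed the job in at about 43 s (to level the gripper I commanded poses just out of reach, since the moves can't tilt the tool directly).

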